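Square up the test bars in the corner stop

ROBOT

A 6-joint arm with a two-finger parallel gripper is mounted at the origin on the work surface. World frame = base frame: x ahead of the robot, y to its left, z up, the work surface at z = 0. Lengths are in m, angles in rad, forces in N, time in s.
With the tool pointing down it reaches from about 0.25 to 0.775 m from the base axis. Payload 8.9 kg.
Tool frame: the origin (TCP) lies on the centre line of the jaws, within the pads' length; the fingertips stand 22 mm ahead of it and the grasp point (between the pads) lies 3 mm ahead of it; z points along the fingers, y is the direction in which the jaws open and shut (so a half turn about z gives the same grasp; the last joint's range is limited). The gripper opens to 85 mm and grips with 20 to 120 N. Pads are 22 mm wide; open, the fingers measure 114 mm over their backs; the gripper's body (76 mm by 85 mm) begins 54 mm behind the grasp point. The pads swing forward as they close: fully open they stand 13 mm farther back than shut.
Start: joints at [-1.36, 0.291, -0.153, 1.127, 0, 1.431], TCP at [0.18, -0.493, 0.222] pointing down, gripper open.
Joint ranges: [-2.52, 2.52], [-0.91, 1.74], [-1.3, 1.37], [-1.96, 2.02], [-1.52, 1.47], [-3.14, 3.14]. Speed limits (rad/s): [2.22, 2.22, 2.79, 3.14, 3.14, 3.14].

INTERFACE

Orientations are given as a unit quaternion [x, y, z, w].
In Python, from cell import sensors, grab_frame, close_job gives the robot as it stands.
- The arm moves only by the shell command python3 -m handwheel 'ROWS' [FORCE]. ROWS is JSON, a list of rows, each an object with "grip": the closure, from 0 (fully open) to 1 (shut); "travel": the shift along the world's x, y, z in mm, a list of three; "spin": the turn about the world's z in degrees. A call has 1 to 5 rows; each row is the pose to reach, as a shift and turn from the pose measured when the call began; what a row does not reach only later rows make up. A row lasts 1/12 s, in which the tool goes at most 41.7 mm and 7.16 degrees, less where a joint would pass 70% of its speed; a pose out of reach is approached as far as the arm can. A call with a gripper value outside its range is refused whole. The fingers move at their own pace and stop on an object; FORCE is the grip in N (left out, the last holds). Time passes only in rows, so rows that repeat a pose let the fingers close. It gives the time, the measured TCP pose, the force and the opening at its end, in the units of the state.
- sensors.sense(): the state, without advancing time (a new reading comes with each control period).
- grab_frame(name): name is "side" or "top" or "wrist"; returns a dict with "frame" (420x560x3 uint8, red, green, blue), "K" (3x3 intrinsics, pixels), "D" ([k1, k2, p1, p2, k3] as OpenCV has them; the pictures are not rectified), "R" (3x3) and "t" (3): a world point X has camera coordinates R X + t. Camera axes: x right, y down, z forward; pixel columns grow to the right and rows downward; lengths in m; the calibration is good to about 2 mm. A picture is of the moment at which its call begins. There is no depth.
- close_job(): hands the job in, once; it reports no verdict.
The state is a dict: "t": time; "joint_pos": joint angles; "joint_vel": joint speeds; "effort": joint torques, N m; "tcp_pos": TCP position; "tool_rot": TCP orientation; "ft_force": force on the tool from outside, world axes, zero at the start; "moment": the same for the moment, N m; "grip_width": opening from 0.0 (shut) to 1.0 (fully open).
Only numpy, scipy, OpenCV 4.12 (cv2) and the standard library are available. Lean on these libraries where they do the work, as an engineer would, in place of code of your own. Each camera call takes 0.05 s, during which the arm holds its last target.

TASK

Square the four coloured test bars up into one tight, even row in the aluminium corner stop, ready for printing across them: white against the short side arm, then yellow, blue and black, all lying flat, each with one end against the long fence, long sides touching without gaps. Leave the filament spool, the jar and the clamp where they are.

Things in the scene. Friction and masses are not known exactly. Their poses are not given: they have to be found in the camera images.
- white_mid (a point): Test bar with a white top and plywood sides, a loose flat block 110 mm long (its x), 50 mm wide (its y), 25 mm thick, about 100 g; point at its centre, half-way up; z up. The same either way round. Starts flat on the plywood board, at any of several places and up to about 0.6 rad askew.
- yellow_mid (a point): Test bar with a yellow top and plywood sides, a loose flat block 110 mm long (its x), 50 mm wide (its y), 25 mm thick, about 100 g; point at its centre, half-way up; z up. The same either way round. Starts flat on the plywood board, at any of several places and up to about 0.6 rad askew.
- blue_mid (a point): Test bar with a blue top and plywood sides, a loose flat block 110 mm long (its x), 50 mm wide (its y), 25 mm thick, about 100 g; point at its centre, half-way up; z up. The same either way round. Starts flat on the plywood board, at any of several places and up to about 0.6 rad askew.
- black_mid (a point): Test bar with a black top and plywood sides, a loose flat block 110 mm long (its x), 50 mm wide (its y), 25 mm thick, about 100 g; point at its centre, half-way up; z up. The same either way round. Starts flat on the plywood board, at any of several places and up to about 0.6 rad askew.
- stop: Fixed L-shaped aluminium corner stop, 25 mm high, with three black knobs 12 mm taller. Origin: inner corner at the board's top; z up. Long fence: from the corner 260 mm along +y, working face x = 0, bar 20 mm thick beyond it. Short side arm: from the corner 130 mm along -x, working face y = 0. The finished row fills x -110 to 0, y 0 to 200 mm, bars' length along x.
- board: Fixed plywood build board 460 x 920 mm, 12 mm thick, on the slotted bench; its top is 12 mm above the bench (world z = 0.012); origin at the centre of its underside. All bars and the stop stand on it. One bar starts askew inside the stop, where the row belongs; the other three start in a line nearer the robot, among the bystanders.
- spool: Bystander: small filament spool lying flat, 86 mm diameter, 42 mm high, black flanges and pale lilac filament; origin at the centre of its underside.
- jar: Bystander: amber jar with a white cap, 52 mm diameter, 55 mm high; origin at the centre of its underside.
- clamp: Bystander: small hand clamp lying flat, steel bar with two orange jaws, about 97 x 46 mm and 22 mm high; origin near its centre, on the underside.
Things that resemble listed ones, but are neither listed nor needed, are in the scene too. What is shaped like the part that bears blue_mid but red or turquoise is not meant.

How it is judged:
By the outcome, as a careful person would: the job done as asked, in the order asked, and still so for the second after the job is handed in, with the robot touching nothing.
It also fails if it takes over 72 s, if anything falls off the work surface, if the arm or the gripper's body presses on something with over 40 N, if the wrist force passes 120 N, or if a joint passes its speed limit or range.

## Working session

There is one attempt and no reset: what is moved stays moved. The work goes in short steps, Python scripts to look and compute and a shell command to move; the robot and the scene stay as the last step left them, time stands still between calls to the robot, and variables do not carry over. Pictures are saved under pics/ and viewed, and the job is handed in when it is done.

```bash
ls; mkdir -p pics; python3 - <<'E'
from cell import sensors, grab_frame
import cv2
s=sensors.sense(); print(s)
for n in("top","side","wrist"):
    f=grab_frame(n); cv2.imwrite(f"pics/{n}0.png",f["frame"][:,:,::-1]); print(n,f["K"],f["D"],f["R"],f["t"])
E
```

```text
pics
{'t': 0.0, 'joint_pos': array([-1.36031187e+00,  2.91287427e-01, -1.54075342e-01,  1.12670244e+00,
        1.52559062e-05,  1.43151198e+00]), 'joint_vel': array([ 3.21191254e-04,  9.18784030e-05, -1.03173621e-03, -4.32409506e-04,
        1.02721831e-04,  3.22573087e-04]), 'effort': array([-5.73109137e-04, -5.37133133e+01,  3.31377912e+01,  1.56131247e-02,
       -2.47882126e-04,  1.45506487e-06]), 'tcp_pos': array([ 0.17983413, -0.49278828,  0.22154762]), 'tool_rot': array([ 9.84746462e-01,  1.73994264e-01, -1.49583413e-05, -6.34313176e-04]), 'ft_force': array([-0.1205307 , -0.42238958, -0.00988825]), 'moment': array([0.05894804, 0.02508316, 0.01103338]), 'grip_width': 0.9982342653816754}
top [[449.348391     0.         279.69787399]
 [  0.         449.348391   208.62804594]
 [  0.           0.           1.        ]] [-0.08959004  0.          0.          0.          0.        ] [[ 0.02181978 -0.99973452 -0.00740237]
 [-0.98702314 -0.02036297 -0.15928171]
 [ 0.15908869  0.0107818  -0.98720542]] [0.12573593 0.48678914 1.32911154]
side [[447.18752646   0.         276.80493352]
 [  0.         447.18752646 212.68595506]
 [  0.           0.           1.        ]] [0.02591996 0.         0.         0.         0.        ] [[-0.77027535 -0.63770401  0.00307957]
 [-0.40398148  0.48421667 -0.77610127]
 [ 0.49343171 -0.59905577 -0.63060077]] [0.45840151 0.18490666 0.9053276 ]
wrist [[340.6198738    0.         289.18947304]
 [  0.         340.6198738  211.46172185]
 [  0.           0.           1.        ]] [-0.07167058  0.          0.          0.          0.        ] [[ 3.42707184e-01 -9.39442223e-01 -3.09040808e-04]
 [-8.91968611e-01 -3.25492094e-01  3.13762478e-01]
 [-2.94862310e-01 -1.07253001e-01 -9.49501454e-01]] [-0.52367396 -0.04043501  0.38004228]
```

View pics/top0.png

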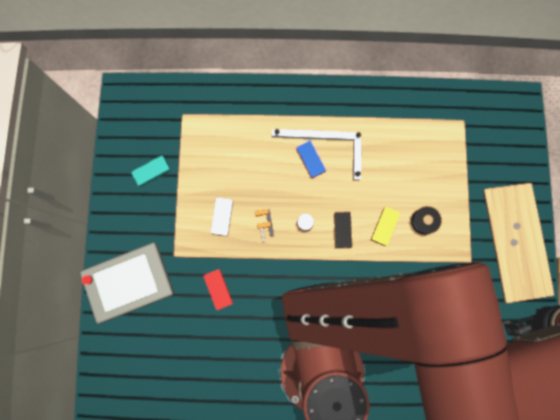

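View pics/side0.png

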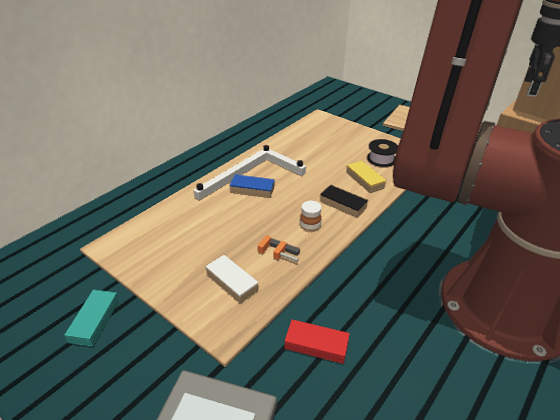

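View pics/wrist0.png

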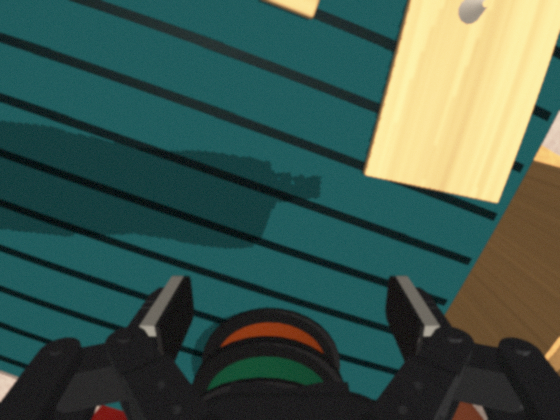

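Top view: blue sits inside the stop at about (311,159). White is at (222,216), black at (343,229) and yellow at (385,226). The bystanders are the clamp (264,223), jar (305,222) and spool (426,220). The red (218,289) and turquoise (150,170) blocks lie off the board and aren't meant, nor is the white sheet at (126,282).

```bash
cat > h.py <<'E'
from cell import sensors, grab_frame
import cv2, numpy as np
def cast(f,px,z):
    px=np.asarray(px,float).reshape(-1,1,2)
    u=cv2.undistortPoints(px,f["K"],f["D"]).reshape(-1,2)
    R,t=np.array(f["R"]),np.array(f["t"]); C=-R.T@t
    d=np.c_[u,np.ones(len(u))]@R
    return C+d*((z-C[2])/d[:,2])[:,None]
def proj(f,X):
    return cv2.projectPoints(np.asarray(X,float).reshape(-1,1,3),cv2.Rodrigues(np.array(f["R"]))[0],np.array(f["t"]),f["K"],f["D"])[0].reshape(-1,2)
BOARD=[(0.3,0.34),(0.8,-0.6)]
def mask(f,c):
    hsv=cv2.cvtColor(f["frame"],cv2.COLOR_RGB2HSV); H,S,V=[hsv[:,:,i].astype(int) for i in range(3)]
    m={"yellow":(H>25)&(H<34)&(S>190),"blue":(H>105)&(H<128)&(S>120),"white":(S<35)&(V>150),"black":(V<60)&(S<130)}[c]
    return (m*255).astype(np.uint8)
def bars(f,c,z=0.037,lo=150):
    out=[]
    for k in cv2.findContours(mask(f,c),cv2.RETR_EXTERNAL,cv2.CHAIN_APPROX_NONE)[0]:
        if cv2.contourArea(k)<lo: continue
        P=cast(f,k.reshape(-1,2).astype(float),z)[:,:2]
        (cx,cy),(w,h),a=cv2.minAreaRect((P*1000).astype(np.float32))
        if w<h: w,h,a=h,w,a-90
        a=(a+90)%180-90
        out.append((round(cx,1),round(cy,1),round(w,1),round(h,1),round(a,1),tuple(k.reshape(-1,2).mean(0).round(0))))
    return out
E
python3 - <<'E'
from h import *
f=grab_frame("top")
for c in("white","yellow","blue","black"):
    for b in bars(f,c): print(c,b)
im=f["frame"][100:270,170:480,::-1]
cv2.imwrite("pics/topcrop.png",cv2.resize(im,None,fx=2.5,fy=2.5,interpolation=cv2.INTER_CUBIC))
print(cast(f,[(358,134),(357,175),(276,131)],0.049), cast(f,[(181,115),(465,122),(470,262),(174,256)],0.012))
E
```

```text
white (249.3, 597.4, 241.4, 162.5, -67.1, (np.float64(124.0), np.float64(282.0)))
white (446.5, 56.8, 46.0, 45.6, 0.9, (np.float64(305.0), np.float64(221.0)))
white (457.8, 313.5, 112.1, 52.4, -6.1, (np.float64(221.0), np.float64(216.0)))
white (712.1, -2.5, 284.1, 119.0, 64.6, (np.float64(329.0), np.float64(141.0)))
white (811.1, 1067.1, 459.1, 68.9, 2.3, (np.float64(5.0), np.float64(100.0)))
white (1153.6, 176.0, 1797.5, 126.9, -89.6, (np.float64(268.0), np.float64(16.0)))
blue (643.4, 43.2, 104.2, 45.5, 27.7, (np.float64(311.0), np.float64(159.0)))
black (-86.7, 400.9, 637.7, 8.0, 89.9, (np.float64(186.0), np.float64(400.0)))
black (-65.2, -103.7, 105.5, 36.0, 12.9, (np.float64(357.0), np.float64(397.0)))
black (-25.4, 422.1, 596.1, 6.9, -89.9, (np.float64(180.0), np.float64(378.0)))
black (31.2, -275.7, 322.9, 25.3, 87.2, (np.float64(415.0), np.float64(363.0)))
black (150.8, -145.7, 145.8, 29.2, -89.3, (np.float64(373.0), np.float64(322.0)))
black (141.8, -641.0, 196.5, 86.8, -71.3, (np.float64(532.0), np.float64(326.0)))
black (825.7, 4.5, 1434.0, 8.2, -89.9, (np.float64(322.0), np.float64(104.0)))
black (886.5, 4.7, 1432.5, 8.2, -89.9, (np.float64(322.0), np.float64(87.0)))
[[ 0.72332616 -0.1031893   0.049     ]
 [ 0.59181748 -0.09883327  0.049     ]
 [ 0.72750109  0.15282452  0.049     ]] [[ 0.78992352  0.46371792  0.012     ]
 [ 0.78707941 -0.46176617  0.012     ]
 [ 0.33334679 -0.45603115  0.012     ]
 [ 0.33400216  0.45853292  0.012     ]]
```

View pics/topcrop.png

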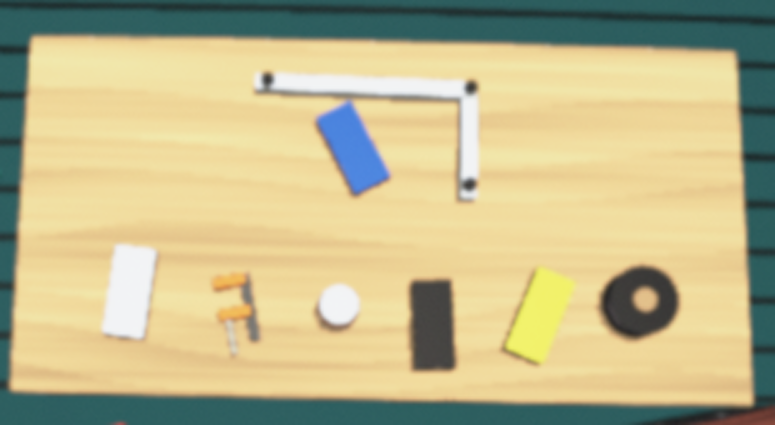

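```bash
python3 - <<'E'
from h import *
f=grab_frame("top")
hsv=cv2.cvtColor(f["frame"],cv2.COLOR_RGB2HSV)
print("Y",hsv[226,385],hsv[215,390],"K",hsv[229,343],hsv[215,343],"board",hsv[200,300],hsv[240,360],"edge",hsv[229,330:358].tolist())
s=open("h.py").read()
s=s.replace('(H>25)&(H<34)&(S>190)','(H>26)&(H<34)&(S>150)').replace('(V<60)&(S<130)','(V<110)&(S<110)')
open("h.py","w").write(s)
E
python3 - <<'E'
from h import *
f=grab_frame("top")
for c in("white","yellow","blue","black"):
    for b in bars(f,c):
        if 330<b[0]<790 and abs(b[1])<460: print(c,b[:5],b[5])
E
```

```text
Y [ 30 141 242] [ 30 143 242] K [23 15 70] [20 11 68] board [ 22  92 238] [ 21  94 236] edge [[23, 85, 241], [23, 86, 240], [22, 93, 233], [18, 104, 204], [17, 99, 147], [17, 75, 98], [17, 31, 74], [15, 14, 71], [18, 18, 72], [23, 14, 71], [15, 14, 71], [24, 18, 71], [15, 14, 71], [23, 15, 70], [20, 11, 69], [18, 18, 71], [18, 18, 70], [18, 18, 69], [15, 15, 69], [17, 24, 73], [17, 58, 102], [17, 92, 171], [20, 97, 227], [22, 91, 239], [22, 88, 240], [22, 88, 240], [22, 89, 241], [22, 88, 241]]
white (446.5, 56.8, 46.0, 45.6, 0.9) (np.float64(305.0), np.float64(221.0))
white (457.8, 313.5, 112.1, 52.4, -6.1) (np.float64(221.0), np.float64(216.0))
white (712.1, -2.5, 284.1, 119.0, 64.6) (np.float64(329.0), np.float64(141.0))
blue (643.4, 43.2, 104.2, 45.5, 27.7) (np.float64(311.0), np.float64(159.0))
black (423.1, -55.7, 104.2, 45.6, 0.2) (np.float64(343.0), np.float64(230.0))
black (457.0, -310.9, 92.1, 77.4, -63.3) (np.float64(425.0), np.float64(220.0))
```

```bash
sed -i 's/(S>150)/(S>118)/' h.py; python3 - <<'E'
from h import *
f=grab_frame("top")
for b in bars(f,"yellow"): print(b)
m=mask(f,"white"); l,lab,st,c=cv2.connectedComponentsWithStats(m)
k=lab[141-8,329]
ys,xs=np.nonzero(lab==k); 
low=[(x,ys[xs==x].max()+.5) for x in range(285,350,5)]
P=cast(f,low,0.037); print("fence face x",np.polyfit(P[:,1],P[:,0],1),P[:,0].round(4))
lef=[(xs[ys==y].min()-.5,y) for y in range(145,178,4)]
P=cast(f,lef,0.037); print("arm face y",P[:,1].round(4), P[:,0].round(3))
E
```

```text
(438.9, -187.3, 110.7, 50.4, -23.0, (np.float64(386.0), np.float64(226.0)))
fence face x [0.0218447  0.71088056] [0.7141 0.7144 0.7114 0.7118 0.7121 0.7124 0.7128 0.7098 0.7102 0.7105
 0.7109 0.7113 0.7084]Traceback (most recent call last):
  File "<stdin>", line 9, in <module>
    return umr_minimum(a, axis, None, out, keepdims, initial, where)
ValueError: zero-size array to reduction operation minimum which has no identity
```

```bash
python3 - <<'E'
from h import *
f=grab_frame("top")
print("cam",-np.array(f["R"]).T@f["t"])
g=cv2.cvtColor(f["frame"],cv2.COLOR_RGB2HSV)
for y in (146,156,166): print(y,g[y,348:366,1].tolist())
for x in (290,320,345): print(x,g[122:146,x,1].tolist(),g[122:146,x,2].tolist())
S=g[:,:,1].astype(float)
def cross(v,th=60): # first subpixel downcrossing
    for i in range(len(v)-1):
        if v[i]>=th>v[i+1]: return i+(v[i]-th)/(v[i]-v[i+1])
L=[(345+cross(S[y,345:366]),y) for y in range(143,172,3)]
P=cast(f,L,.037); p=np.polyfit(P[:,0],P[:,1],1); print("arm face y at .65,.7",np.polyval(p,[.65,.71]),p)
L=[(x,150-cross(S[150:122:-1,x])) for x in list(range(285,350,4))]
L=[l for l in L if l[1] is not None]
P=cast(f,L,.037); p=np.polyfit(P[:,1],P[:,0],1); print("fence x at -.09,.1",np.polyval(p,[-.09,.1]),p)
E
```

```text
cam [0.26628201 0.1212848  1.39057346]
146 [95, 94, 95, 97, 98, 70, 4, 5, 3, 2, 2, 1, 6, 46, 87, 96, 96, 96]
156 [92, 92, 92, 93, 96, 68, 4, 4, 3, 2, 2, 2, 5, 46, 85, 91, 91, 91]
166 [83, 83, 85, 92, 95, 58, 4, 4, 3, 3, 2, 2, 5, 39, 77, 86, 86, 85]
290 [88, 85, 83, 84, 83, 81, 74, 41, 7, 1, 2, 2, 2, 3, 5, 36, 82, 91, 83, 80, 83, 89, 92, 95] [240, 241, 241, 241, 241, 241, 241, 240, 240, 243, 244, 244, 242, 229, 189, 157, 189, 228, 239, 241, 241, 239, 238, 237]
320 [89, 86, 83, 80, 81, 84, 84, 81, 53, 13, 1, 2, 2, 3, 4, 3, 26, 79, 92, 85, 81, 81, 84, 89] [241, 241, 241, 241, 241, 241, 241, 240, 238, 239, 242, 244, 244, 243, 234, 196, 157, 183, 225, 239, 241, 241, 241, 240]
345 [89, 88, 81, 79, 79, 81, 84, 84, 76, 46, 12, 1, 2, 2, 4, 5, 3, 28, 79, 94, 86, 83, 86, 89] [240, 241, 241, 241, 241, 241, 241, 241, 241, 240, 241, 242, 244, 244, 243, 233, 194, 155, 180, 223, 238, 241, 241, 240]
arm face y at .65,.7 [-0.08878514 -0.0902149 ] [-0.02382923 -0.07329614]
fence x at -.09,.1 [0.70869577 0.70059547] [-0.0426332   0.70485879]
```

```bash
python3 - <<'E'
from h import *
f=grab_frame("top")
S=cv2.cvtColor(f["frame"],cv2.COLOR_RGB2HSV)[:,:,1].astype(float)
def cross(v,th=42):
    for i in range(len(v)-1):
        if v[i]>=th>v[i+1]: return i+(v[i]-th)/(v[i]-v[i+1])
def fit(L,z,ax,at):
    P=cast(f,L,z); p=np.polyfit(P[:,ax],P[:,1-ax],1); print(np.polyval(p,at).round(4),"slope",p[0].round(4))
xs=range(285,350,4); ys=range(143,170,3)
print("fence face bottom");fit([(x,146-cross(S[146:122:-1,x])) for x in xs],.012,1,[-.09,.1])
print("fence back top");fit([(x,118+cross(S[118:146,x])) for x in xs],.037,1,[-.09,.1])
print("arm face bottom");fit([(345+cross(S[y,345:366]),y) for y in ys],.012,0,[.6,.71])
print("arm back top");fit([(372-cross(S[y,372:345:-1]),y) for y in ys],.037,0,[.6,.71])
E
```

```text
fence face bottom
[0.7165 0.7137] slope -0.0145
fence back top
[0.7356 0.7392] slope 0.019
arm face bottom
[-0.0929 -0.0946] slope -0.0153
arm back top
[-0.1138 -0.1139] slope -0.0014
```

Stop corner ≈ (0.714, -0.093), with the stop yawed about -1°. The plan:
1. Lay the bars with finger-wide gaps: white y≈-46, yellow 28, blue 102, black 176 mm.
2. Push the row together and against the fence.

Blue goes first, since it is in the way.

```bash

python3 -m handwheel '[{"grip":0,"travel":[150,140,0],"spin":36},{"grip":0,"travel":[150,140,0],"spin":36},{"grip":0,"travel":[150,140,0],"spin":36},{"grip":0,"travel":[150,140,0],"spin":36},{"grip":0,"travel":[150,140,0],"spin":36}]' 40
python3 -m handwheel '[{"grip":0,"travel":[150,140,0],"spin":35},{"grip":0,"travel":[150,140,0],"spin":35},{"grip":0,"travel":[150,140,0],"spin":35},{"grip":0,"travel":[150,140,0],"spin":35},{"grip":0,"travel":[150,140,0],"spin":35}]'
python3 -m handwheel '[{"grip":0,"travel":[100,140,0],"spin":35},{"grip":0,"travel":[100,140,0],"spin":35},{"grip":0,"travel":[100,140,0],"spin":35},{"grip":0,"travel":[100,140,0],"spin":35},{"grip":0,"travel":[100,140,0],"spin":35}]'
```

```text
t: 0.87
tcp_pos: [0.3311, -0.3515, 0.2222]
tool_rot: [0.882, 0.471, 0.0, 0.0]
ft_force: [0.2, -1.6, -1.6]
grip_width: 1.001
t: 1.28
tcp_pos: [0.4825, -0.2097, 0.2224]
tool_rot: [0.697, 0.717, 0.0, 0.0]
ft_force: [0.8, -1.4, 1.3]
grip_width: 1.0
t: 1.7
tcp_pos: [0.5851, -0.0646, 0.2222]
tool_rot: [0.445, 0.896, 0.001, 0.001]
ft_force: [-1.0, -0.6, -0.4]
grip_width: 1.004
```

```bash

python3 -m handwheel '[{"grip":0,"travel":[58,108,-60],"spin":35},{"grip":0,"travel":[58,108,-60],"spin":35},{"grip":0,"travel":[58,108,-60],"spin":35},{"grip":0,"travel":[58,108,-60],"spin":35},{"grip":0,"travel":[58,108,-60],"spin":35}]'
python3 -m handwheel '[{"grip":0,"travel":[0,0,-50],"spin":35},{"grip":0,"travel":[0,0,-50],"spin":35},{"grip":0,"travel":[0,0,-50],"spin":35},{"grip":0,"travel":[0,0,-50],"spin":35},{"grip":0,"travel":[0,0,-50],"spin":35}]'
python3 - <<'E'
from h import *
s=sensors.sense();q=s["tool_rot"];print(s["tcp_pos"],np.degrees(2*np.arctan2(q[1],q[0])),s["joint_pos"].round(2))
f=grab_frame("wrist");cv2.imwrite("pics/w1.png",f["frame"][:,:,::-1])
E
```

```text
t: 2.12
tcp_pos: [0.643, 0.0471, 0.1593]
tool_rot: [0.15, 0.989, 0.002, -0.002]
ft_force: [-0.8, -0.3, -0.1]
grip_width: 0.998
t: 2.53
tcp_pos: [0.6427, 0.0472, 0.1087]
tool_rot: [-0.157, 0.988, 0.001, -0.002]
ft_force: [-0.1, -0.6, 0.7]
grip_width: 0.999
[0.64273805 0.04716983 0.10871942] 198.09868866072077 [-0.04  0.6   0.02  1.    0.   -0.36]
```

View pics/w1.png

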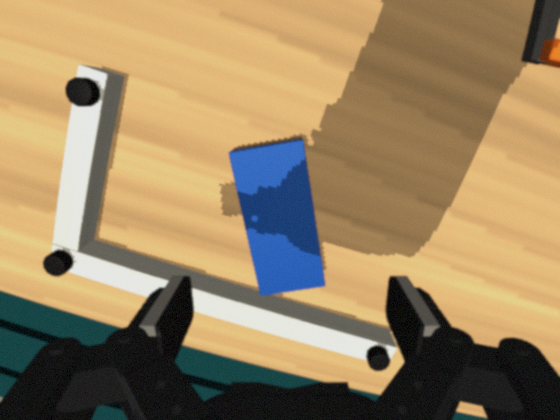

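The wrist view shows blue centred near (278,215), the stop's inner corner near (95,238), and knobs at (82,92), (58,263) and (377,357). I'll cross-check both from here.

```bash
python3 - <<'E'
from h import *
f=grab_frame("wrist")
for b in bars(f,"blue",lo=1000): print(b)
K=cast(f,[(82,91),(58,262),(377,356)],.049);print(K.round(4))
# face lines: manual edges bottom (face/board) from picture
print(cast(f,[(94,240),(123,75)],.012).round(4), cast(f,[(78,247),(108,72)],.037).round(4),cast(f,[(84,243),(393,348)],.037).round(4))
E
```

```text
(646.0, 42.2, 109.8, 49.0, 27.5, (np.float64(279.0), np.float64(216.0)))
[[ 0.5995 -0.0991  0.049 ]
 [ 0.7211 -0.1     0.049 ]
 [ 0.7228  0.1472  0.049 ]]
[[ 0.7173 -0.0937  0.012 ]
 [ 0.5857 -0.0934  0.012 ]] [[ 0.7119 -0.0931  0.037 ]
 [ 0.5849 -0.0915  0.037 ]] [[ 0.7071 -0.0891  0.037 ]
 [ 0.7202  0.1635  0.037 ]]
```

```bash

python3 -m handwheel '[{"grip":0,"travel":[2,-5,0],"spin":7},{"grip":0,"travel":[2,-5,-20],"spin":9.5},{"grip":0,"travel":[2,-5,-55],"spin":9.5},{"grip":0,"travel":[2,-5,-72],"spin":9.5},{"grip":0.1,"travel":[2,-5,-72],"spin":9.5}]'
python3 -m handwheel '[{"grip":1,"travel":[0,0,0],"spin":0},{"grip":1,"travel":[0,0,0],"spin":0},{"grip":1,"travel":[0,0,0],"spin":0},{"grip":1,"travel":[0,0,0],"spin":0},{"grip":1,"travel":[0,0,0],"spin":0}]' 40
python3 -m handwheel '[{"grip":1,"travel":[0,0,0],"spin":0},{"grip":1,"travel":[0,0,0],"spin":0}]'
```

```text
t: 3.05
tcp_pos: [0.6419, 0.0422, 0.0331]
tool_rot: [-0.234, 0.972, 0.002, -0.005]
ft_force: [-1.3, 0.8, -1.2]
grip_width: 0.904
t: 3.47
tcp_pos: [0.6427, 0.0421, 0.0343]
tool_rot: [-0.234, 0.972, 0.002, -0.004]
ft_force: [-0.1, 0.3, -0.3]
grip_width: 0.184
t: 3.63
tcp_pos: [0.6432, 0.0422, 0.035]
tool_rot: [-0.234, 0.972, 0.001, -0.004]
ft_force: [-0.8, -0.6, 0.1]
grip_width: -0.0
```

Gripper shut fully, so it missed the bar. Looking.

```bash
python3 - <<'E'
from h import *
for n in("wrist","side"):
    f=grab_frame(n);cv2.imwrite(f"pics/m_{n}.png",f["frame"][:,:,::-1])
f=grab_frame("top");
cv2.imwrite("pics/m_top.png",cv2.resize(f["frame"][100:270,170:480,::-1],None,fx=2.5,fy=2.5))
E
```

```text
(no output)
```

View pics/m_wrist.png

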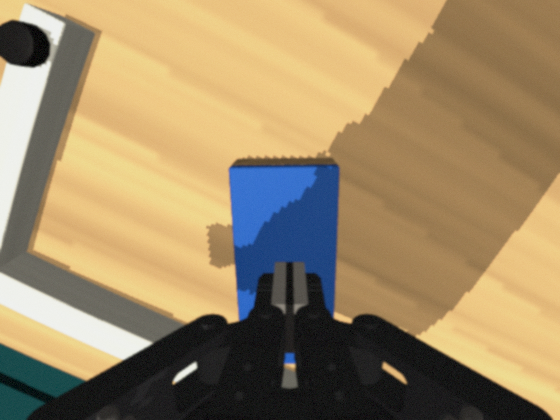

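View pics/m_side.png

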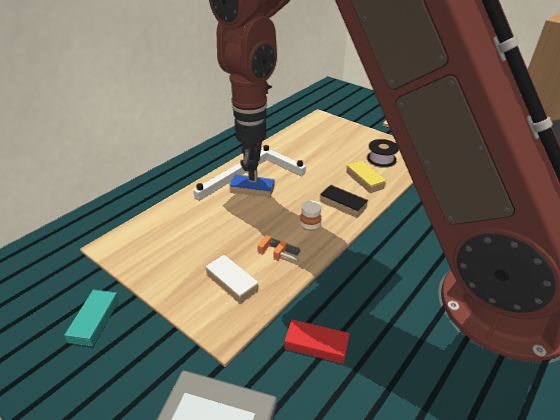

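```bash
python3 - <<'E'
from h import *
from scipy.spatial.transform import Rotation as Ro
f=grab_frame("wrist"); s=sensors.sense(); R=Ro.from_quat(s["tool_rot"])
for d in(-.05,0,.003,.022,.03): print(d,proj(f,s["tcp_pos"]+R.apply([0,0,d])).round(0))
print(s["tcp_pos"],s["ft_force"],R.apply([0,0,1]))
cv2.imwrite("pics/m_w2.png",cv2.resize(f["frame"][200:420,150:430,::-1],None,fx=2.7,fy=2.7))
f=grab_frame("side")
for d in(-.05,0,.003,.022,.03): print(d,proj(f,s["tcp_pos"]+R.apply([0,0,d])).round(0))
cv2.imwrite("pics/m_s2.png",cv2.resize(f["frame"][110:220,180:320,::-1],None,fx=5,fy=5,interpolation=cv2.INTER_CUBIC))
E
```

```text
-0.05 [[287. 334.]]
0 [[288. 269.]]
0.003 [[288. 266.]]
0.022 [[288. 250.]]
0.03 [[288. 245.]]
[0.64275073 0.04217487 0.03437921] [0.36220893 0.61021146 0.36096038] [-0.00929987  0.00106996 -0.99995618]
-0.05 [[252. 166.]]
0 [[253. 182.]]
0.003 [[253. 183.]]
0.022 [[253. 189.]]
0.03 [[253. 191.]]
```

View pics/m_s2.png

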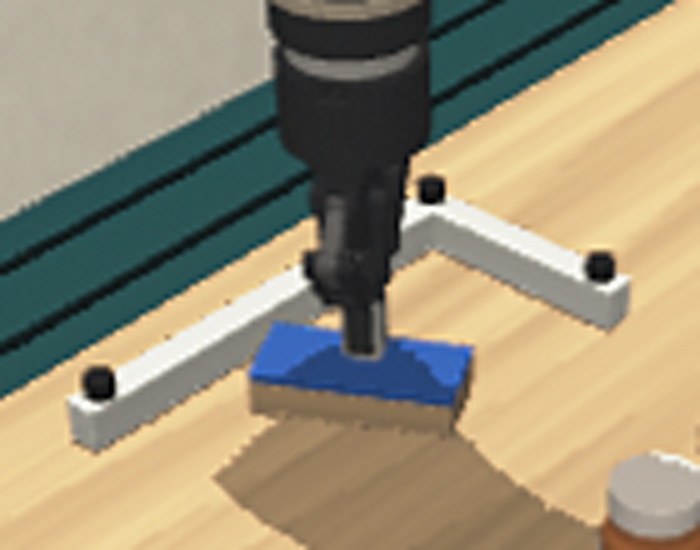

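View pics/m_w2.png

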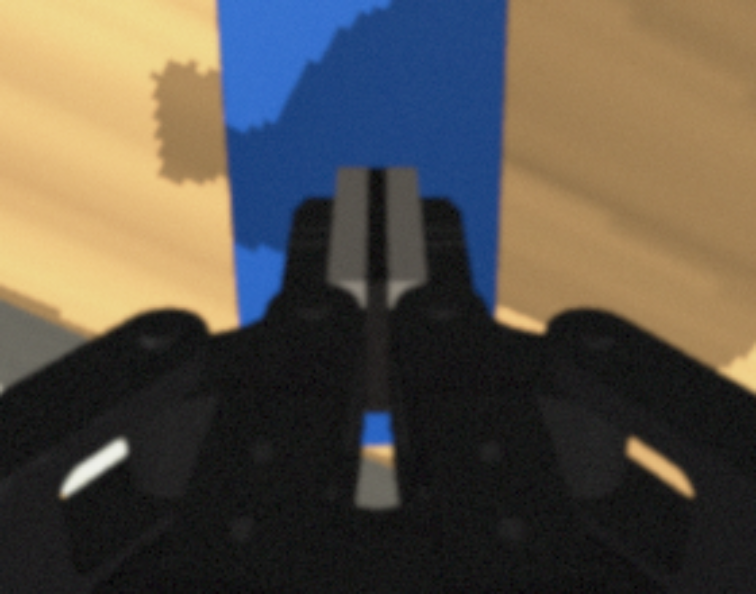

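```bash

python3 -m handwheel '[{"grip":1,"travel":[0,0,30],"spin":0},{"grip":1,"travel":[0,0,60],"spin":0},{"grip":1,"travel":[0,0,60],"spin":0}]'
python3 - <<'E'
from h import *
from scipy.spatial.transform import Rotation as Ro
f=grab_frame("wrist"); s=sensors.sense(); R=Ro.from_quat(s["tool_rot"])
for d in(-.02,0,.003,.022,.03): print(d,proj(f,s["tcp_pos"]+R.apply([0,0,d])).round(0))
a=cv2.resize(f["frame"][220:420,190:390,::-1],None,fx=2,fy=2)
f=grab_frame("side")
for d in(-.02,0,.003,.022,.03): print(d,proj(f,s["tcp_pos"]+R.apply([0,0,d])).round(0))
b=cv2.resize(f["frame"][110:210,200:300,::-1],None,fx=4,fy=4)
cv2.imwrite("pics/m3.png",np.hstack([a,b])); print(s["tcp_pos"])
E
```

```text
t: 4.13
tcp_pos: [0.6459, 0.0421, 0.0998]
tool_rot: [-0.234, 0.972, 0.001, -0.001]
ft_force: [1.2, 0.3, 0.7]
grip_width: -0.004
-0.02 [[288. 286.]]
0 [[288. 266.]]
0.003 [[288. 263.]]
0.022 [[288. 248.]]
0.03 [[288. 242.]]
-0.02 [[251. 154.]]
0 [[251. 161.]]
0.003 [[251. 162.]]
0.022 [[252. 168.]]
0.03 [[252. 171.]]
[0.64508196 0.04205636 0.0975106 ]
```

View pics/m3.png

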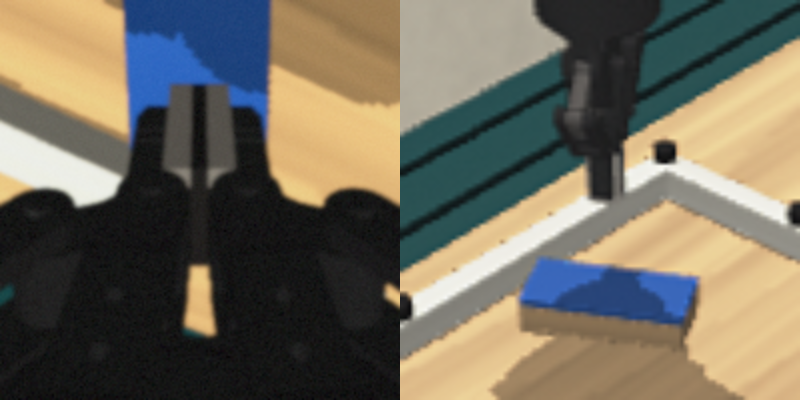

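Both views put the shut fingertips at about the reported TCP (side view: tip at (252,160), TCP projecting to (251,161)), not 22 mm ahead of it. I'll grasp about 20 mm lower, checking the force on the way.

```bash

python3 -m handwheel '[{"grip":0.1,"travel":[0,0,0],"spin":0},{"grip":0.1,"travel":[0,0,0],"spin":0},{"grip":0.1,"travel":[0,0,0],"spin":0},{"grip":0.1,"travel":[0,0,-20],"spin":0},{"grip":0.1,"travel":[0,0,-40],"spin":0}]'
python3 -m handwheel '[{"grip":0.1,"travel":[0,0,-15],"spin":0},{"grip":0.1,"travel":[0,0,-30],"spin":0},{"grip":0.1,"travel":[0,0,-38],"spin":0},{"grip":0.1,"travel":[0,0,-38],"spin":0}]'

```

```text
t: 4.65
tcp_pos: [0.6445, 0.0421, 0.0555]
tool_rot: [-0.234, 0.972, 0.001, -0.002]
ft_force: [-0.5, 1.1, -0.1]
grip_width: 0.706
t: 4.98
tcp_pos: [0.6426, 0.0422, 0.015]
tool_rot: [-0.234, 0.972, 0.002, -0.004]
ft_force: [0.5, 0.3, -0.6]
grip_width: 0.896
```

```bash

python3 -m handwheel '[{"grip":1,"travel":[0,0,0],"spin":0},{"grip":1,"travel":[0,0,0],"spin":0},{"grip":1,"travel":[0,0,0],"spin":0},{"grip":1,"travel":[0,0,0],"spin":0},{"grip":1,"travel":[0,0,0],"spin":0}]' 40
python3 -m handwheel '[{"grip":1,"travel":[0,0,20],"spin":0},{"grip":1,"travel":[0,0,40],"spin":0}]'
```

```text
t: 5.4
tcp_pos: [0.6432, 0.0422, 0.0158]
tool_rot: [-0.234, 0.972, 0.001, -0.004]
ft_force: [0.1, 0.8, 4.1]
grip_width: 0.573
t: 5.57
tcp_pos: [0.6421, 0.0422, 0.0555]
tool_rot: [-0.234, 0.972, 0.002, -0.005]
ft_force: [0.9, -0.2, -0.8]
grip_width: 0.57
```

```bash

python3 -m handwheel '[{"grip":1,"travel":[8,20,0],"spin":-7},{"grip":1,"travel":[8,40,0],"spin":-14},{"grip":1,"travel":[8,61,0],"spin":-21},{"grip":1,"travel":[8,61,0],"spin":-28},{"grip":1,"travel":[8,61,-15],"spin":-28}]'
python3 -m handwheel '[{"grip":1,"travel":[0,0,-15],"spin":0},{"grip":1,"travel":[0,0,-24],"spin":0},{"grip":1,"travel":[0,0,-24],"spin":0},{"grip":0.33,"travel":[0,0,-24],"spin":0},{"grip":0.33,"travel":[0,0,-24],"spin":0}]'
```

```text
t: 5.98
tcp_pos: [0.6521, 0.1047, 0.0432]
tool_rot: [0.011, 1.0, 0.003, -0.002]
ft_force: [0.8, -0.8, -1.3]
grip_width: 0.573
t: 6.4
tcp_pos: [0.6526, 0.1046, 0.0199]
tool_rot: [0.011, 1.0, 0.003, -0.001]
ft_force: [0.7, 0.1, -0.2]
grip_width: 0.669
```

```bash

python3 -m handwheel '[{"grip":0.33,"travel":[0,0,35],"spin":0},{"grip":0.33,"travel":[0,0,70],"spin":0},{"grip":0.1,"travel":[-30,30,80],"spin":0},{"grip":0.1,"travel":[-60,60,80],"spin":0},{"grip":0.1,"travel":[-90,90,80],"spin":-3}]'
python3 -m handwheel '[{"grip":0.1,"travel":[-28,30,0],"spin":-2},{"grip":0.1,"travel":[-56,60,0],"spin":-2},{"grip":0.1,"travel":[-84,90,0],"spin":-2},{"grip":0.1,"travel":[-105,119,0],"spin":-2},{"grip":0.1,"travel":[-105,119,0],"spin":-2}]'
python3 - <<'E'
from h import *
s=sensors.sense();q=s["tool_rot"];print(s["tcp_pos"],np.degrees(2*np.arctan2(q[1],q[0])))
f=grab_frame("wrist");cv2.imwrite("pics/w2.png",f["frame"][:,:,::-1])
for b in bars(f,"white",lo=1500): print(b)
f=grab_frame("top")
for b in bars(f,"blue"): print(b)
E
```

```text
t: 6.82
tcp_pos: [0.5657, 0.1928, 0.1023]
tool_rot: [0.038, 0.999, 0.004, 0.001]
ft_force: [-0.4, 0.2, -0.2]
grip_width: 0.898
t: 7.23
tcp_pos: [0.4572, 0.3161, 0.1036]
tool_rot: [0.053, 0.999, 0.005, 0.001]
ft_force: [0.9, 0.5, -1.2]
grip_width: 0.901
[0.45718172 0.31612902 0.10357938] 173.96175606648248
(484.8, 310.9, 55.2, 49.1, -6.3, (np.float64(280.0), np.float64(263.0)))
(653.0, 105.7, 107.8, 43.0, -1.6, (np.float64(291.0), np.float64(156.0)))
```

View pics/w2.png

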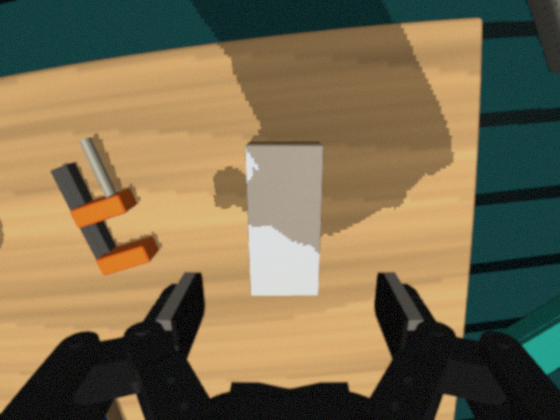

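White is clear of everything, corners ≈ (248,143), (322,143), (319,296), (251,296); the dark part is the gripper's shadow. Blue released at (653, 106), -1.6°.

```bash
python3 - <<'E'
from h import *
f=grab_frame("wrist")
P=cast(f,[(247.5,143),(322.5,143),(319.5,296.5),(250.5,296.5)],.037)[:,:2]*1000
print(P.round(1),P.mean(0), np.linalg.norm(P[0]-P[1]),np.linalg.norm(P[1]-P[2])); d=P[0]-P[3]; print(np.degrees(np.arctan2(d[1],d[0]))); d=P[1]-P[2]; print(np.degrees(np.arctan2(d[1],d[0])))
E
```

```text
[[403.8 293.9]
 [409.  341.2]
 [520.9 330.5]
 [515.2 279.7]] [462.24132373 311.3071009 ] 47.58740442298578 112.40104144835053
172.70490529989303
174.51184839937358
```

```bash

python3 -m handwheel '[{"grip":0.1,"travel":[3,-3,-30],"spin":0},{"grip":0.1,"travel":[3,-3,-60],"spin":0},{"grip":0.1,"travel":[3,-3,-80],"spin":0},{"grip":0.1,"travel":[3,-3,-88],"spin":0},{"grip":0.2,"travel":[3,-3,-88],"spin":0}]'
python3 -m handwheel '[{"grip":1,"travel":[0,0,0],"spin":0},{"grip":1,"travel":[0,0,0],"spin":0},{"grip":1,"travel":[0,0,0],"spin":0},{"grip":1,"travel":[0,0,0],"spin":0},{"grip":1,"travel":[0,0,0],"spin":0}]'
python3 -m handwheel '[{"grip":1,"travel":[0,0,30],"spin":0},{"grip":1,"travel":[0,0,70],"spin":0},{"grip":1,"travel":[20,-30,80],"spin":0},{"grip":1,"travel":[40,-60,80],"spin":2.5},{"grip":1,"travel":[60,-90,80],"spin":5}]'
```

```text
t: 7.8
tcp_pos: [0.4642, 0.3075, 0.0138]
tool_rot: [0.056, 0.998, 0.003, 0.001]
ft_force: [0.1, -0.8, 0.0]
grip_width: 0.801
t: 8.22
tcp_pos: [0.4653, 0.3078, 0.0151]
tool_rot: [0.056, 0.998, 0.004, 0.002]
ft_force: [1.1, -1.6, 7.8]
grip_width: 0.57
t: 8.63
tcp_pos: [0.5268, 0.2175, 0.0971]
tool_rot: [0.01, 1.0, 0.004, 0.003]
ft_force: [-0.1, 0.6, -1.3]
grip_width: 0.569
```

```bash

python3 -m handwheel '[{"grip":1,"travel":[18,-36,0],"spin":0},{"grip":1,"travel":[36,-72,0],"spin":0},{"grip":1,"travel":[54,-108,0],"spin":0},{"grip":1,"travel":[72,-144,0],"spin":0},{"grip":1,"travel":[90,-180,0],"spin":0}]'
python3 -m handwheel '[{"grip":1,"travel":[18,-36,0],"spin":0},{"grip":1,"travel":[36,-70,0],"spin":0},{"grip":1,"travel":[38,-78,0],"spin":0},{"grip":1,"travel":[38,-78,0],"spin":0},{"grip":1,"travel":[38,-78,-30],"spin":0}]'
python3 - <<'E'
from h import *
s=sensors.sense();q=s["tool_rot"];print(s["tcp_pos"],np.degrees(2*np.arctan2(q[1],q[0])))
f=grab_frame("wrist");cv2.imwrite("pics/w3.png",f["frame"][:,:,::-1])
E
```

```text
t: 9.05
tcp_pos: [0.6175, 0.0357, 0.0976]
tool_rot: [0.01, 1.0, 0.004, 0.004]
ft_force: [0.5, 1.2, -1.0]
grip_width: 0.567
t: 9.47
tcp_pos: [0.6594, -0.0433, 0.0727]
tool_rot: [0.011, 1.0, 0.004, 0.008]
ft_force: [2.2, 0.3, -0.8]
grip_width: 0.58
[ 0.65941956 -0.04334817  0.07265966] 178.783891901513
```

View pics/w3.png

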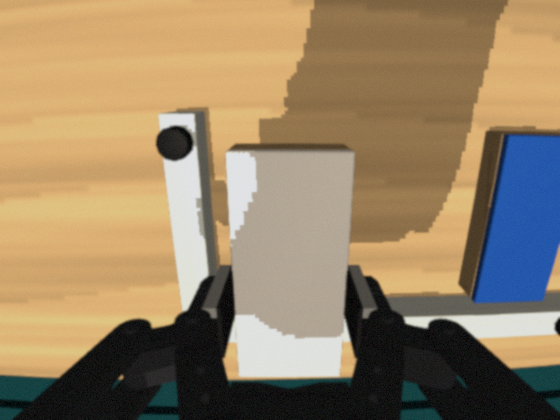

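```bash

python3 -m handwheel '[{"grip":1,"travel":[-4,0,-25],"spin":0},{"grip":1,"travel":[-4,0,-45],"spin":0},{"grip":1,"travel":[-4,0,-56],"spin":0},{"grip":1,"travel":[-4,0,-56],"spin":0}]'
python3 -m handwheel '[{"grip":0.33,"travel":[0,0,0],"spin":0},{"grip":0.33,"travel":[0,0,0],"spin":0},{"grip":0.33,"travel":[0,0,30],"spin":0},{"grip":0.33,"travel":[-10,-5,70],"spin":-7},{"grip":0.1,"travel":[-40,-20,90],"spin":-14}]'
```

```text
t: 9.85
tcp_pos: [0.6498, -0.0402, 0.0085]
tool_rot: [0.009, 1.0, 0.005, 0.002]
ft_force: [-0.8, 0.9, 0.3]
grip_width: 0.571
t: 10.27
tcp_pos: [0.6135, -0.0589, 0.1023]
tool_rot: [0.132, 0.991, 0.005, 0.006]
ft_force: [-0.4, -1.0, 0.8]
grip_width: 0.791
```

```bash

python3 -m handwheel '[{"grip":0.1,"travel":[-30,-22,0],"spin":-4},{"grip":0.1,"travel":[-62,-45,0],"spin":-8},{"grip":0.1,"travel":[-94,-68,0],"spin":-8},{"grip":0.1,"travel":[-126,-91,0],"spin":-8},{"grip":0.1,"travel":[-156,-114,0],"spin":-8}]'
python3 -m handwheel '[{"grip":0.1,"travel":[-19,-14,0],"spin":0},{"grip":0.1,"travel":[-19,-14,0],"spin":0}]'
python3 - <<'E'
from h import *
s=sensors.sense();q=s["tool_rot"];print(s["tcp_pos"],np.degrees(2*np.arctan2(q[1],q[0])))
f=grab_frame("wrist");cv2.imwrite("pics/w4.png",f["frame"][:,:,::-1])
for b in bars(f,"yellow",lo=1500): print(b)
f=grab_frame("top");cv2.imwrite("pics/t4.png",cv2.resize(f["frame"][100:270,170:480,::-1],None,fx=2.5,fy=2.5))
for c in("white","blue"):
  for b in bars(f,c): print(c,b)
E
```

```text
t: 10.68
tcp_pos: [0.4555, -0.1727, 0.1026]
tool_rot: [0.201, 0.98, 0.004, 0.006]
ft_force: [0.4, -2.3, -0.6]
grip_width: 0.903
t: 10.85
tcp_pos: [0.4327, -0.1877, 0.1028]
tool_rot: [0.202, 0.979, 0.004, 0.005]
ft_force: [0.7, 1.1, -0.5]
grip_width: 0.9
[ 0.43272398 -0.18768895  0.10280722] 156.6965818521784
(459.8, -197.0, 64.1, 48.8, -22.7, (np.float64(289.0), np.float64(263.0)))
white (249.1, 597.9, 243.5, 163.4, -67.0, (np.float64(123.0), np.float64(282.0)))
white (446.5, 56.8, 46.0, 45.6, 0.9, (np.float64(305.0), np.float64(221.0)))
white (640.0, -37.4, 113.3, 52.7, -0.2, (np.float64(337.0), np.float64(161.0)))
white (671.6, 16.6, 261.9, 131.2, 89.0, (np.float64(324.0), np.float64(142.0)))
white (802.9, 1041.2, 489.0, 70.2, 8.8, (np.float64(5.0), np.float64(107.0)))
white (1158.7, 165.5, 1950.7, 136.4, -89.7, (np.float64(282.0), np.float64(15.0)))
blue (653.0, 106.1, 106.6, 40.6, 0.9, (np.float64(291.0), np.float64(156.0)))
```

View pics/w4.png

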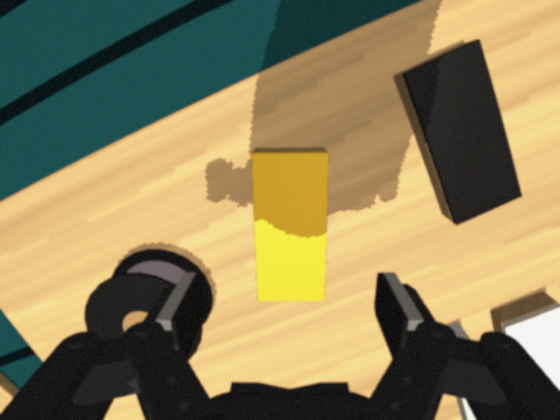

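View pics/t4.png

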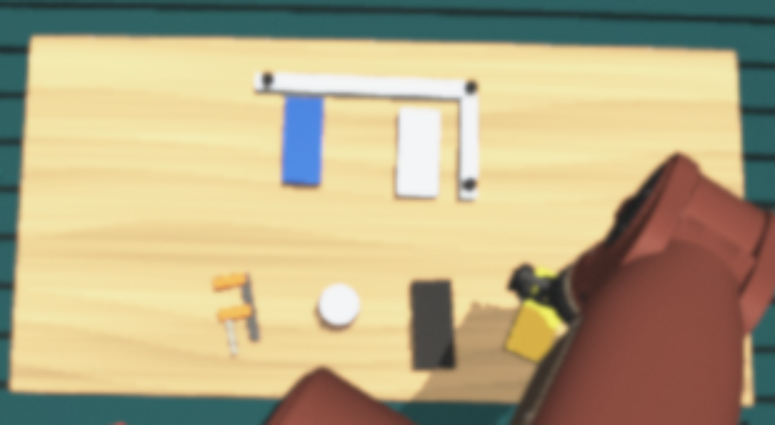

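Top view: white released square at (640,-37), blue at (653,106), jar, clamp and spool unmoved. In the wrist view yellow has corners (252,150), (329,150), (326,301), (257,301); the left finger comes down close to the spool (px ~200,300), so I'll check that.

```bash
python3 - <<'E'
from h import *
f=grab_frame("wrist")
P=cast(f,[(252,150),(329,150),(326,301),(257,301)],.037)[:,:2]*1000
print(P.round(1),P.mean(0), np.linalg.norm(P[0]-P[1]),np.linalg.norm(P[1]-P[2])); d=P[3]-P[0]; print(np.degrees(np.arctan2(d[1],d[0]))); d=P[2]-P[1]; print(np.degrees(np.arctan2(d[1],d[0])))
c=np.array([441,-188.5]);u=np.array([np.sin(np.radians(22.7)),np.cos(np.radians(22.7))])
# finger outer corner vs spool centre (457,-311) r43
print(np.linalg.norm(c-u*57-np.array([457,-311]))-43)
E
```

```text
[[ 381.7 -187.5]
 [ 401.1 -142.5]
 [ 505.  -184.8]
 [ 484.4 -232. ]] [ 443.0612065  -186.70572095] 48.99354133755755 112.18334025876119
-23.40559135258236
-22.143697550637146
36.57322540869558
```

```bash

python3 -m handwheel '[{"grip":0.1,"travel":[6,0,-25],"spin":0},{"grip":0.1,"travel":[6,0,-50],"spin":0},{"grip":0.1,"travel":[6,0,-75],"spin":0},{"grip":0.1,"travel":[6,0,-86],"spin":0},{"grip":0.2,"travel":[6,0,-86],"spin":0}]'
python3 -m handwheel '[{"grip":1,"travel":[0,0,0],"spin":0},{"grip":1,"travel":[0,0,0],"spin":0},{"grip":1,"travel":[0,0,0],"spin":0},{"grip":1,"travel":[0,0,0],"spin":0},{"grip":1,"travel":[0,0,0],"spin":0}]'
python3 -m handwheel '[{"grip":1,"travel":[0,0,30],"spin":0},{"grip":1,"travel":[0,0,65],"spin":0},{"grip":1,"travel":[25,26,85],"spin":7},{"grip":1,"travel":[50,52,85],"spin":14},{"grip":1,"travel":[75,78,85],"spin":21}]'
```

```text
t: 11.42
tcp_pos: [0.4423, -0.1844, 0.0147]
tool_rot: [0.2, 0.98, 0.005, 0.005]
ft_force: [-0.4, 0.4, 0.0]
grip_width: 0.802
t: 11.83
tcp_pos: [0.4429, -0.1845, 0.0153]
tool_rot: [0.2, 0.98, 0.005, 0.005]
ft_force: [-0.0, -0.8, -0.5]
grip_width: 0.571
t: 12.25
tcp_pos: [0.5201, -0.1065, 0.1027]
tool_rot: [0.016, 1.0, 0.005, 0.006]
ft_force: [0.6, -0.0, -1.1]
grip_width: 0.572
```

```bash

python3 -m handwheel '[{"grip":1,"travel":[27,29,0],"spin":0},{"grip":1,"travel":[54,58,0],"spin":1},{"grip":1,"travel":[81,87,0],"spin":1},{"grip":1,"travel":[108,116,0],"spin":1},{"grip":1,"travel":[130,142,0],"spin":1}]'
python3 -m handwheel '[{"grip":1,"travel":[0,0,0],"spin":0},{"grip":1,"travel":[0,0,-30],"spin":0},{"grip":1,"travel":[0,0,-30],"spin":0}]'
python3 - <<'E'
from h import *
s=sensors.sense();q=s["tool_rot"];print(s["tcp_pos"],np.degrees(2*np.arctan2(q[1],q[0])))
f=grab_frame("wrist");cv2.imwrite("pics/w5.png",f["frame"][:,:,::-1])
E
```

```text
t: 12.67
tcp_pos: [0.6517, 0.0377, 0.103]
tool_rot: [0.007, 1.0, 0.005, 0.007]
ft_force: [0.7, 0.3, -0.2]
grip_width: 0.57
t: 12.92
tcp_pos: [0.6493, 0.0384, 0.0691]
tool_rot: [0.006, 1.0, 0.005, 0.004]
ft_force: [-2.6, 0.9, -1.7]
grip_width: 0.573
[0.64925112 0.03843423 0.06914031] 179.28143320949232
```

View pics/w5.png

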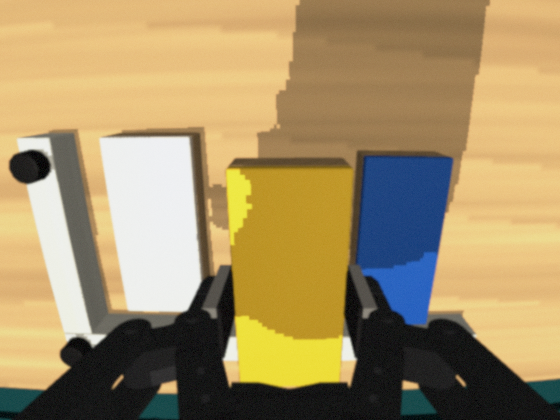

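```bash

python3 -m handwheel '[{"grip":1,"travel":[2,-5,0],"spin":0},{"grip":1,"travel":[2,-5,-20],"spin":0},{"grip":1,"travel":[2,-5,-35],"spin":0},{"grip":1,"travel":[2,-5,-49],"spin":0},{"grip":1,"travel":[2,-5,-49],"spin":0}]'
python3 -m handwheel '[{"grip":1,"travel":[0,0,0],"spin":0}]'

```

```text
t: 13.38
tcp_pos: [0.6498, 0.0319, 0.0206]
tool_rot: [0.007, 1.0, 0.005, 0.003]
ft_force: [-1.7, 0.6, -0.4]
grip_width: 0.57
t: 13.47
tcp_pos: [0.65, 0.0312, 0.0216]
tool_rot: [0.008, 1.0, 0.005, 0.003]
ft_force: [-0.9, -0.6, -0.7]
grip_width: 0.568
```

```bash

python3 -m handwheel '[{"grip":1,"travel":[0,-3,-5],"spin":0},{"grip":1,"travel":[0,-6,-5],"spin":0},{"grip":1,"travel":[0,-9,-5],"spin":0},{"grip":0.34,"travel":[0,-9,-5],"spin":0},{"grip":0.34,"travel":[0,-9,-5],"spin":0}]'
python3 -m handwheel '[{"grip":0.34,"travel":[0,0,0],"spin":0},{"grip":0.34,"travel":[0,0,15],"spin":0},{"grip":0.34,"travel":[0,0,40],"spin":0},{"grip":0.34,"travel":[0,0,75],"spin":0},{"grip":0.1,"travel":[-40,-10,90],"spin":0}]'

```

```text
t: 13.88
tcp_pos: [0.6504, 0.0219, 0.0172]
tool_rot: [0.008, 1.0, 0.005, 0.003]
ft_force: [0.1, 0.4, 0.1]
grip_width: 0.66
t: 14.3
tcp_pos: [0.6217, 0.0126, 0.112]
tool_rot: [0.007, 1.0, 0.005, 0.011]
ft_force: [0.3, -0.7, 2.2]
grip_width: 0.782
```

```bash

python3 -m handwheel '[{"grip":0.1,"travel":[-39,-13,0],"spin":1},{"grip":0.1,"travel":[-78,-27,0],"spin":1},{"grip":0.1,"travel":[-117,-40,0],"spin":1},{"grip":0.1,"travel":[-156,-54,0],"spin":1},{"grip":0.1,"travel":[-193,-69,0],"spin":1}]'
python3 -m handwheel '[{"grip":0.1,"travel":[0,0,0],"spin":0},{"grip":0.1,"travel":[0,0,0],"spin":0}]'
python3 - <<'E'
from h import *
s=sensors.sense();q=s["tool_rot"];print(s["tcp_pos"],np.degrees(2*np.arctan2(q[1],q[0])))
f=grab_frame("wrist");cv2.imwrite("pics/w6.png",f["frame"][:,:,::-1])
f=grab_frame("top");cv2.imwrite("pics/t6.png",cv2.resize(f["frame"][100:270,170:480,::-1],None,fx=2.5,fy=2.5))
for c in("white","yellow","blue"):
  for b in bars(f,c): 
    if b[2]<130: print(c,b[:5])
E
```

```text
t: 14.72
tcp_pos: [0.4267, -0.0563, 0.1122]
tool_rot: [-0.002, 1.0, 0.005, 0.011]
ft_force: [-0.2, -1.4, 0.4]
grip_width: 0.898
t: 14.88
tcp_pos: [0.4251, -0.0566, 0.1126]
tool_rot: [-0.001, 1.0, 0.005, 0.011]
ft_force: [0.6, -0.3, 0.6]
grip_width: 0.899
[ 0.42505335 -0.05658443  0.11263495] 180.12788906343692
white (446.5, 56.8, 46.0, 45.6, 0.9)
white (640.0, -43.6, 113.0, 53.2, 0.1)
yellow (648.5, 22.1, 112.5, 47.0, 0.2)
blue (653.0, 105.7, 107.6, 42.6, -1.2)
```

View pics/w6.png

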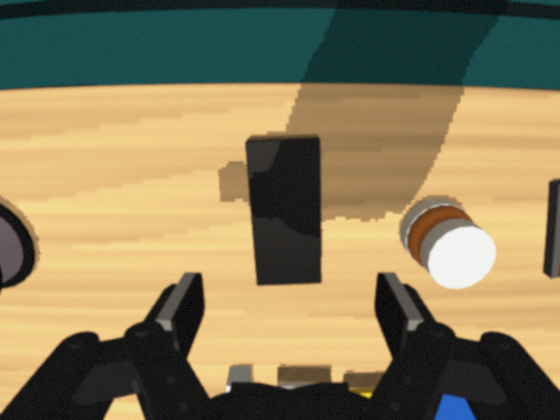

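View pics/t6.png

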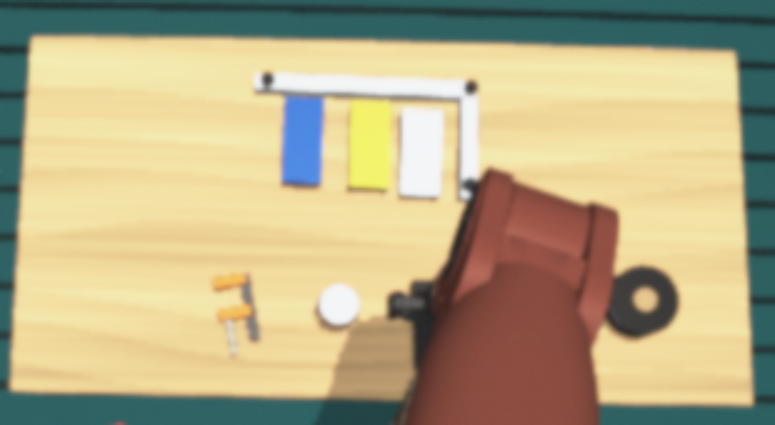

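Top: white (640,-44), yellow (648,22) and blue (653,106) stand in line in the stop. In the wrist view black has corners (248,139), (320,137), (322,282), (257,285), and the jar (450,245) is well clear.

```bash
python3 - <<'E'
from h import *
f=grab_frame("wrist")
P=cast(f,[(248,140),(320,137),(322,282),(257,285)],.037)[:,:2]*1000
print(P.round(1),P.mean(0)); d=P[3]-P[0]; print(np.degrees(np.arctan2(d[1],d[0]))); d=P[2]-P[1]; print(np.degrees(np.arctan2(d[1],d[0])))
f2=grab_frame("wrist")
E
python3 -m handwheel '[{"grip":0.1,"travel":[3,0,-25],"spin":0},{"grip":0.1,"travel":[3,0,-50],"spin":0},{"grip":0.1,"travel":[3,0,-75],"spin":0},{"grip":0.1,"travel":[3,0,-75],"spin":0}]'
```

```text
[[374.4 -82.3]
 [372.3 -35. ]
 [481.5 -29.8]
 [484.1 -79.5]] [428.07058748 -56.63768198]
1.4674880170024955
2.774918777636037
t: 15.42
tcp_pos: [0.4295, -0.0552, 0.0341]
tool_rot: [-0.003, 1.0, 0.006, 0.009]
ft_force: [-1.5, 1.1, 0.3]
grip_width: 0.895
```

```bash

python3 -m handwheel '[{"grip":0.1,"travel":[-2,0,-12],"spin":2},{"grip":0.1,"travel":[-2,0,-19],"spin":2},{"grip":0.3,"travel":[-2,0,-19],"spin":2}]'
python3 -m handwheel '[{"grip":1,"travel":[0,0,0],"spin":0},{"grip":1,"travel":[0,0,0],"spin":0},{"grip":1,"travel":[0,0,0],"spin":0},{"grip":1,"travel":[0,0,0],"spin":0},{"grip":1,"travel":[0,0,0],"spin":0}]'
python3 -m handwheel '[{"grip":1,"travel":[0,0,30],"spin":0},{"grip":1,"travel":[0,0,65],"spin":0},{"grip":1,"travel":[20,20,90],"spin":-1},{"grip":1,"travel":[45,45,95],"spin":-3},{"grip":1,"travel":[70,70,95],"spin":-3}]'
```

```text
t: 15.67
tcp_pos: [0.4274, -0.0548, 0.0146]
tool_rot: [-0.02, 1.0, 0.006, 0.008]
ft_force: [-0.4, 1.3, -0.3]
grip_width: 0.777
t: 16.08
tcp_pos: [0.4282, -0.055, 0.0155]
tool_rot: [-0.02, 1.0, 0.006, 0.009]
ft_force: [-1.2, 1.6, 6.9]
grip_width: 0.573
t: 16.5
tcp_pos: [0.501, 0.0154, 0.1138]
tool_rot: [0.008, 1.0, 0.005, 0.012]
ft_force: [0.6, -1.5, -1.0]
grip_width: 0.572
```

```bash

python3 -m handwheel '[{"grip":1,"travel":[28,31,0],"spin":0},{"grip":1,"travel":[56,62,0],"spin":0},{"grip":1,"travel":[84,93,0],"spin":0},{"grip":1,"travel":[112,124,0],"spin":0},{"grip":1,"travel":[136,152,0],"spin":0}]'
python3 -m handwheel '[{"grip":1,"travel":[10,14,0],"spin":0},{"grip":1,"travel":[10,14,0],"spin":0},{"grip":1,"travel":[10,14,-30],"spin":0},{"grip":1,"travel":[10,14,-60],"spin":0},{"grip":1,"travel":[10,14,-60],"spin":0}]'
python3 -m handwheel '[{"grip":1,"travel":[0,0,0],"spin":0}]'
```

```text
t: 16.92
tcp_pos: [0.6383, 0.1694, 0.1142]
tool_rot: [0.008, 1.0, 0.005, 0.012]
ft_force: [0.8, -0.6, -1.1]
grip_width: 0.574
t: 17.33
tcp_pos: [0.6441, 0.1825, 0.0489]
tool_rot: [0.008, 1.0, 0.005, 0.008]
ft_force: [-1.8, -0.7, -2.0]
grip_width: 0.57
t: 17.42
tcp_pos: [0.6434, 0.182, 0.049]
tool_rot: [0.009, 1.0, 0.004, 0.007]
ft_force: [0.9, -0.4, 0.2]
grip_width: 0.57
```

```bash

python3 -m handwheel '[{"grip":1,"travel":[5,0,-15],"spin":0},{"grip":1,"travel":[5,0,-27],"spin":0},{"grip":1,"travel":[5,0,-32],"spin":0},{"grip":1,"travel":[5,0,-32],"spin":0},{"grip":0.33,"travel":[5,0,-32],"spin":0}]'
python3 -m handwheel '[{"grip":0.33,"travel":[0,0,0],"spin":0},{"grip":0.33,"travel":[0,0,30],"spin":0},{"grip":0.33,"travel":[0,0,70],"spin":-7},{"grip":0.33,"travel":[0,25,80],"spin":-14},{"grip":0.33,"travel":[0,55,80],"spin":-21}]'
python3 - <<'E'
from h import *
s=sensors.sense();q=s["tool_rot"];print(s["tcp_pos"],np.degrees(2*np.arctan2(q[1],q[0])))
f=grab_frame("top");cv2.imwrite("pics/t7.png",cv2.resize(f["frame"][100:270,170:480,::-1],None,fx=2.5,fy=2.5))
for c in("white","yellow","blue","black"):
  for b in bars(f,c): 
    if b[2]<130 and b[0]>330: print(c,b[:5])
E
```

```text
t: 17.83
tcp_pos: [0.6485, 0.182, 0.0171]
tool_rot: [0.009, 1.0, 0.004, 0.007]
ft_force: [-0.2, 0.0, 0.7]
grip_width: 0.664
t: 18.25
tcp_pos: [0.6519, 0.2365, 0.1025]
tool_rot: [0.195, 0.981, 0.005, 0.012]
ft_force: [0.2, 0.8, -0.7]
grip_width: 0.671
[0.65185209 0.2365172  0.10250226] 157.47547628589936
white (640.0, -43.6, 113.0, 53.2, 0.1)
yellow (648.5, 22.1, 112.5, 47.0, 0.2)
blue (653.2, 106.7, 107.3, 45.2, -1.6)
black (457.0, -310.9, 92.1, 77.4, -63.3)
black (848.0, 860.4, 83.3, 51.8, 26.1)
```

View pics/t7.png

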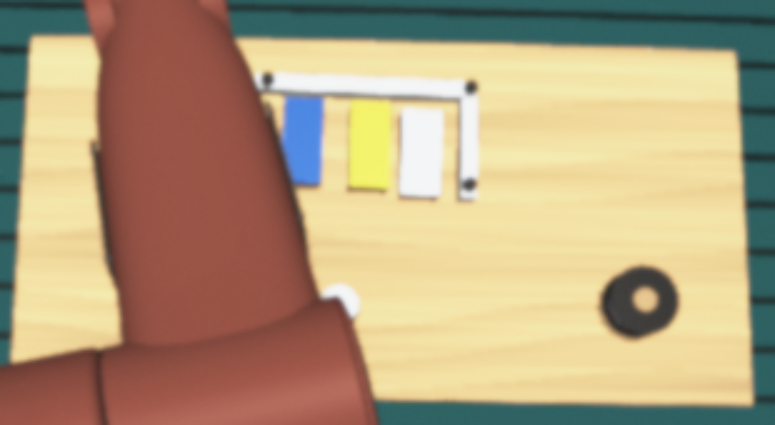

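```bash

python3 -m handwheel '[{"grip":0.3,"travel":[-4,2,0],"spin":-7},{"grip":0.3,"travel":[-4,2,0],"spin":-14},{"grip":0.3,"travel":[-4,2,0],"spin":-21},{"grip":0.3,"travel":[-4,2,0],"spin":-28},{"grip":0.3,"travel":[-4,2,0],"spin":-35}]'
python3 -m handwheel '[{"grip":0.3,"travel":[0,0,0],"spin":-7},{"grip":0.3,"travel":[0,0,0],"spin":-14},{"grip":0.3,"travel":[0,0,0],"spin":-21},{"grip":0.3,"travel":[0,0,0],"spin":-28},{"grip":0.3,"travel":[0,0,0],"spin":-33}]'
python3 - <<'E'
from h import *
s=sensors.sense();q=s["tool_rot"];print(s["tcp_pos"],np.degrees(2*np.arctan2(q[1],q[0])))
f=grab_frame("wrist");cv2.imwrite("pics/w8.png",f["frame"][:,:,::-1])
f=grab_frame("side");cv2.imwrite("pics/s8.png",f["frame"][:,:,::-1])
E
```

```text
t: 18.72
tcp_pos: [0.646, 0.2452, 0.1008]
tool_rot: [0.485, 0.874, 0.002, 0.012]
ft_force: [-0.2, 1.1, -0.4]
grip_width: 0.7
t: 19.13
tcp_pos: [0.646, 0.2453, 0.1011]
tool_rot: [0.716, 0.698, -0.001, 0.012]
ft_force: [0.1, 0.2, -0.2]
grip_width: 0.698
[0.6459981  0.24534176 0.10112572] 88.59189826801328
```

View pics/w8.png

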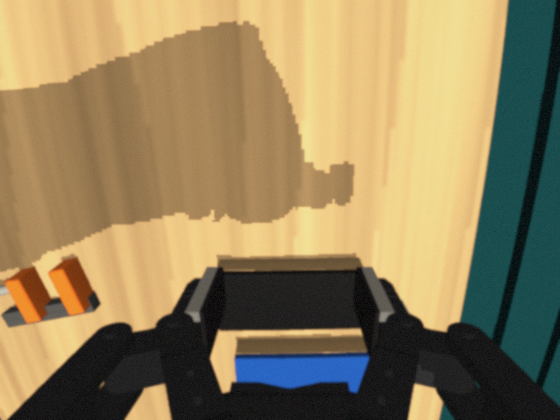

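View pics/s8.png

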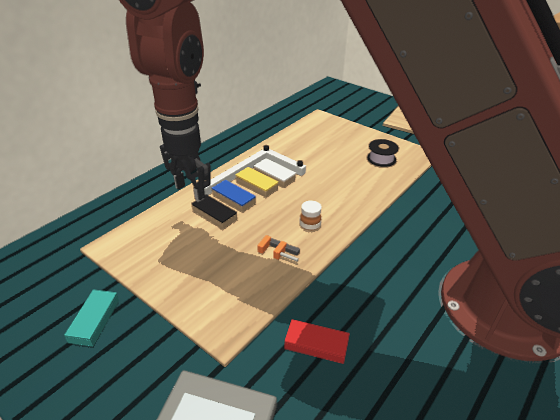

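```bash
python3 - <<'E'
from h import *
f=grab_frame("wrist")
print(cast(f,[(218,271),(360,270)],.037).round(4))
E
```

```text
[[0.5955 0.2107 0.037 ]
 [0.6969 0.2086 0.037 ]]
```

The pusher stands clear of black's outer side (y≈0.210). Going down, then pushing the chain toward the side arm.

```bash

python3 -m handwheel '[{"grip":0.3,"travel":[2,0,-30],"spin":0},{"grip":0.3,"travel":[2,0,-60],"spin":0},{"grip":0.3,"travel":[2,0,-80],"spin":0},{"grip":0.3,"travel":[2,0,-85],"spin":0},{"grip":0.3,"travel":[2,0,-85],"spin":0}]'
python3 -m handwheel '[{"grip":0.3,"travel":[0,-8,0],"spin":0},{"grip":0.3,"travel":[0,-16,0],"spin":0},{"grip":0.3,"travel":[0,-22,0],"spin":0},{"grip":0.3,"travel":[0,-28,0],"spin":0},{"grip":0.3,"travel":[0,-34,0],"spin":0}]'
python3 -m handwheel '[{"grip":0.3,"travel":[0,-6,0],"spin":0},{"grip":0.3,"travel":[0,-12,0],"spin":0},{"grip":0.3,"travel":[0,-18,0],"spin":0},{"grip":0.3,"travel":[0,-24,0],"spin":0},{"grip":0.3,"travel":[0,-30,0],"spin":0}]'
```

```text
t: 19.7
tcp_pos: [0.6467, 0.2449, 0.0145]
tool_rot: [0.712, 0.702, -0.002, 0.011]
ft_force: [0.6, 1.1, 0.4]
grip_width: 0.698
t: 20.12
tcp_pos: [0.6474, 0.2103, 0.0156]
tool_rot: [0.712, 0.702, -0.001, 0.011]
ft_force: [-0.6, 1.0, 0.8]
grip_width: 0.701
t: 20.53
tcp_pos: [0.6476, 0.1801, 0.0158]
tool_rot: [0.712, 0.702, -0.001, 0.011]
ft_force: [0.1, 2.3, 2.3]
grip_width: 0.696
```

```bash

python3 -m handwheel '[{"grip":0.3,"travel":[0,-6,0],"spin":0},{"grip":0.3,"travel":[0,-12,0],"spin":0},{"grip":0.3,"travel":[0,-18,0],"spin":0},{"grip":0.3,"travel":[0,-24,0],"spin":0},{"grip":0.3,"travel":[0,-30,0],"spin":0}]'
python3 -m handwheel '[{"grip":0.3,"travel":[0,-5,0],"spin":0},{"grip":0.3,"travel":[0,-10,0],"spin":0},{"grip":0.3,"travel":[0,-15,0],"spin":0},{"grip":0.3,"travel":[0,-15,0],"spin":0}]'
python3 - <<'E'
from h import *
f=grab_frame("wrist");cv2.imwrite("pics/w9.png",f["frame"][:,:,::-1])
f=grab_frame("side");cv2.imwrite("pics/s9.png",cv2.resize(f["frame"][110:250,160:340,::-1],None,fx=4,fy=4))
E
```

```text
t: 20.95
tcp_pos: [0.6476, 0.1496, 0.0158]
tool_rot: [0.712, 0.702, -0.001, 0.011]
ft_force: [-0.4, 2.9, 1.4]
grip_width: 0.7
t: 21.28
tcp_pos: [0.6476, 0.1334, 0.0158]
tool_rot: [0.712, 0.702, -0.001, 0.011]
ft_force: [0.2, 1.1, 0.1]
grip_width: 0.699
```

View pics/s9.png

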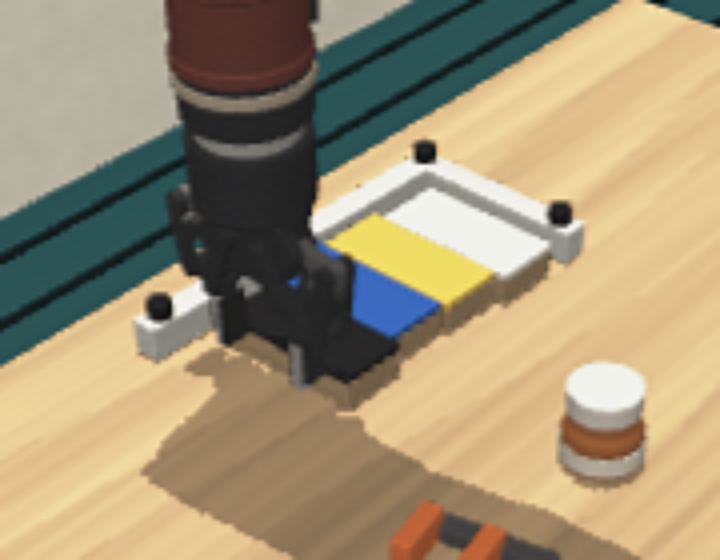

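The bars have closed up square; white still has a small gap to the arm. Pushing on slowly until the force rises.

```bash

python3 -m handwheel '[{"grip":0.3,"travel":[0,-4,0],"spin":0},{"grip":0.3,"travel":[0,-8,0],"spin":0},{"grip":0.3,"travel":[0,-10,0],"spin":0},{"grip":0.3,"travel":[0,-10,0],"spin":0}]'
python3 -m handwheel '[{"grip":0.3,"travel":[0,-2,0],"spin":0},{"grip":0.3,"travel":[0,-4,0],"spin":0},{"grip":0.3,"travel":[0,-4,0],"spin":0}]'
```

```text
t: 21.72
tcp_pos: [0.6474, 0.1234, 0.0156]
tool_rot: [0.712, 0.702, -0.001, 0.011]
ft_force: [0.3, 0.8, -0.8]
grip_width: 0.7
t: 21.97
tcp_pos: [0.6474, 0.119, 0.0156]
tool_rot: [0.712, 0.702, -0.002, 0.011]
ft_force: [0.6, 0.9, 0.3]
grip_width: 0.701
```

```bash

python3 -m handwheel '[{"grip":0.3,"travel":[0,-2,0],"spin":0},{"grip":0.3,"travel":[0,-3,0],"spin":0},{"grip":0.3,"travel":[0,-3,0],"spin":0}]'
python3 -m handwheel '[{"grip":0.3,"travel":[0,-2,0],"spin":0},{"grip":0.3,"travel":[0,-2,0],"spin":0}]'
```

```text
t: 22.22
tcp_pos: [0.6478, 0.1174, 0.0157]
tool_rot: [0.712, 0.702, -0.0, 0.011]
ft_force: [1.4, 8.3, 0.4]
grip_width: 0.703
t: 22.38
tcp_pos: [0.6481, 0.1174, 0.0159]
tool_rot: [0.712, 0.702, 0.001, 0.01]
ft_force: [1.2, 11.4, 0.0]
grip_width: 0.694
```

Contact at 11 N with the row's outer side at y≈0.106, where it should end (-0.092+0.200). Next, push the ends to the fence in pairs, with one finger at the middle of each bar.

```bash

python3 -m handwheel '[{"grip":0.3,"travel":[0,6,0],"spin":0},{"grip":0.3,"travel":[0,14,5],"spin":0},{"grip":0.3,"travel":[0,16,40],"spin":7},{"grip":0.5,"travel":[-20,16,80],"spin":14},{"grip":0.59,"travel":[-45,0,85],"spin":21}]'
python3 -m handwheel '[{"grip":0.59,"travel":[-20,-20,0],"spin":7},{"grip":0.59,"travel":[-40,-40,0],"spin":14},{"grip":0.59,"travel":[-58,-60,0],"spin":21},{"grip":0.59,"travel":[-58,-60,0],"spin":28},{"grip":0.59,"travel":[-58,-60,0],"spin":35}]'
python3 -m handwheel '[{"grip":0.59,"travel":[0,0,0],"spin":7},{"grip":0.59,"travel":[0,0,0],"spin":14},{"grip":0.59,"travel":[0,0,0],"spin":21},{"grip":0.59,"travel":[0,0,0],"spin":28},{"grip":0.59,"travel":[0,0,0],"spin":34}]'
python3 - <<'E'
from h import *
s=sensors.sense();q=s["tool_rot"];print(s["tcp_pos"],np.degrees(2*np.arctan2(q[1],q[0])),s["grip_width"])
f=grab_frame("wrist");cv2.imwrite("pics/w10.png",f["frame"][:,:,::-1])
f=grab_frame("top");cv2.imwrite("pics/t10.png",cv2.resize(f["frame"][100:270,170:480,::-1],None,fx=2.5,fy=2.5))
E
```

```text
t: 22.8
tcp_pos: [0.6072, 0.1195, 0.1064]
tool_rot: [0.568, 0.823, 0.006, 0.013]
ft_force: [0.5, -0.6, 0.6]
grip_width: 0.429
t: 23.22
tcp_pos: [0.5482, 0.0585, 0.1071]
tool_rot: [0.293, 0.956, 0.009, 0.01]
ft_force: [0.9, -0.5, 0.1]
grip_width: 0.408
t: 23.63
tcp_pos: [0.5482, 0.0584, 0.1075]
tool_rot: [-0.003, 1.0, 0.011, 0.007]
ft_force: [0.3, 0.4, -0.9]
grip_width: 0.412
[0.5482406  0.05843493 0.10752753] 180.31684625554183 0.41239144704564457
```

View pics/w10.png

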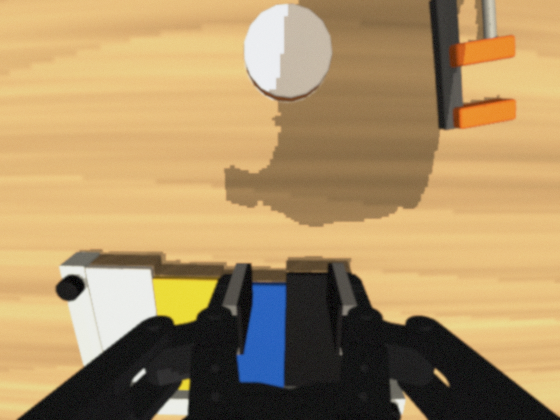

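View pics/t10.png

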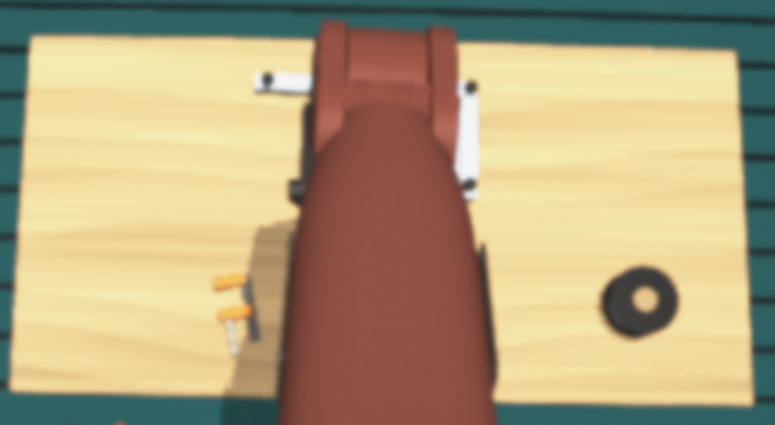

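```bash
python3 - <<'E'
from h import *
f=grab_frame("wrist")
print(cast(f,[(120,267),(185,278),(265,283),(310,271)],.037).round(4))
E
python3 -m handwheel '[{"grip":0.59,"travel":[0,0,-30],"spin":-0.5},{"grip":0.59,"travel":[0,0,-60],"spin":-1},{"grip":0.59,"travel":[0,0,-80],"spin":-1},{"grip":0.59,"travel":[0,0,-90],"spin":-1},{"grip":0.59,"travel":[0,0,-90],"spin":-1}]'
```

```text
[[ 0.5845 -0.0636  0.037 ]
 [ 0.5936 -0.0162  0.037 ]
 [ 0.5982  0.0429  0.037 ]
 [ 0.5884  0.0762  0.037 ]]
t: 24.2
tcp_pos: [0.5466, 0.0586, 0.0155]
tool_rot: [0.012, 1.0, 0.011, 0.006]
ft_force: [-0.3, -0.1, 0.5]
grip_width: 0.409
```

```bash

python3 -m handwheel '[{"grip":0.59,"travel":[10,0,0],"spin":0},{"grip":0.59,"travel":[20,0,0],"spin":0},{"grip":0.59,"travel":[28,0,0],"spin":0},{"grip":0.59,"travel":[34,0,0],"spin":0},{"grip":0.59,"travel":[38,0,0],"spin":0}]'
python3 -m handwheel '[{"grip":0.59,"travel":[3,0,0],"spin":0},{"grip":0.59,"travel":[6,0,0],"spin":0},{"grip":0.59,"travel":[6,0,0],"spin":0}]'
```

```text
t: 24.62
tcp_pos: [0.5858, 0.0585, 0.0165]
tool_rot: [0.012, 1.0, 0.011, 0.006]
ft_force: [-0.9, 0.3, 1.2]
grip_width: 0.413
t: 24.87
tcp_pos: [0.5921, 0.0585, 0.0166]
tool_rot: [0.012, 1.0, 0.011, 0.006]
ft_force: [0.7, -0.3, 0.1]
grip_width: 0.408
```

```bash

python3 -m handwheel '[{"grip":0.59,"travel":[2,0,0],"spin":0},{"grip":0.59,"travel":[4,0,0],"spin":0},{"grip":0.59,"travel":[4,0,0],"spin":0}]'
python3 -m handwheel '[{"grip":0.59,"travel":[2,0,0],"spin":0},{"grip":0.59,"travel":[3,0,0],"spin":0},{"grip":0.59,"travel":[3,0,0],"spin":0}]'
```

```text
t: 25.12
tcp_pos: [0.5963, 0.0585, 0.0166]
tool_rot: [0.012, 1.0, 0.011, 0.006]
ft_force: [-0.3, 0.5, 0.1]
grip_width: 0.408
t: 25.37
tcp_pos: [0.5966, 0.0588, 0.0161]
tool_rot: [0.012, 1.0, 0.011, 0.004]
ft_force: [-9.5, 0.3, 6.5]
grip_width: 0.411
```

```bash

python3 -m handwheel '[{"grip":0.59,"travel":[3,0,0],"spin":0},{"grip":0.59,"travel":[3,0,0],"spin":0}]'
python3 -m handwheel '[{"grip":0.59,"travel":[-8,0,0],"spin":0},{"grip":0.59,"travel":[-30,-25,0],"spin":0},{"grip":0.59,"travel":[-45,-60,0],"spin":0},{"grip":0.59,"travel":[-45,-98,0],"spin":0},{"grip":0.59,"travel":[-45,-101,0],"spin":0}]'
```

```text
t: 25.53
tcp_pos: [0.5965, 0.0591, 0.0156]
tool_rot: [0.012, 1.0, 0.011, 0.001]
ft_force: [-11.2, 0.3, 7.7]
grip_width: 0.41
t: 25.95
tcp_pos: [0.5517, -0.0469, 0.0159]
tool_rot: [0.014, 1.0, 0.01, 0.002]
ft_force: [1.2, 0.7, 0.3]
grip_width: 0.41
```

```bash

python3 -m handwheel '[{"grip":0.59,"travel":[0,0,0],"spin":0},{"grip":0.59,"travel":[10,0,0],"spin":0},{"grip":0.59,"travel":[20,0,0],"spin":0},{"grip":0.59,"travel":[28,0,0],"spin":0},{"grip":0.59,"travel":[34,0,0],"spin":0}]'
```

```text
t: 26.37
tcp_pos: [0.5865, -0.0462, 0.0159]
tool_rot: [0.013, 1.0, 0.01, 0.002]
ft_force: [-2.3, 0.6, 1.4]
grip_width: 0.407
```

```bash

python3 -m handwheel '[{"grip":0.59,"travel":[3,0,0],"spin":0},{"grip":0.59,"travel":[6,0,0],"spin":0},{"grip":0.59,"travel":[8,0,0],"spin":0},{"grip":0.59,"travel":[8,0,0],"spin":0}]'
python3 -m handwheel '[{"grip":0.59,"travel":[2,0,0],"spin":0},{"grip":0.59,"travel":[4,0,0],"spin":0},{"grip":0.59,"travel":[4,0,0],"spin":0}]'
```

```text
t: 26.7
tcp_pos: [0.5944, -0.0459, 0.0157]
tool_rot: [0.013, 1.0, 0.01, 0.001]
ft_force: [-1.0, 0.0, -0.5]
grip_width: 0.409
t: 26.95
tcp_pos: [0.5945, -0.0455, 0.0151]
tool_rot: [0.013, 1.0, 0.011, -0.002]
ft_force: [-13.7, -0.5, 8.4]
grip_width: 0.409
```

```bash

python3 -m handwheel '[{"grip":0.59,"travel":[-10,0,0],"spin":0},{"grip":0.59,"travel":[-20,5,30],"spin":0},{"grip":0.59,"travel":[0,25,65],"spin":0},{"grip":0.59,"travel":[30,50,95],"spin":0},{"grip":0.59,"travel":[60,60,125],"spin":0}]'
python3 -m handwheel '[{"grip":0.59,"travel":[0,0,30],"spin":0},{"grip":0.59,"travel":[0,0,50],"spin":0},{"grip":0.59,"travel":[0,0,50],"spin":0}]'
python3 - <<'E'
from h import *
f=grab_frame("wrist");cv2.imwrite("pics/w11.png",f["frame"][:,:,::-1])
f=grab_frame("side");cv2.imwrite("pics/s11.png",cv2.resize(f["frame"][110:250,160:340,::-1],None,fx=4,fy=4))
E
```

```text
t: 27.37
tcp_pos: [0.6461, 0.0128, 0.1336]
tool_rot: [0.013, 1.0, 0.011, -0.002]
ft_force: [1.4, -0.6, -1.0]
grip_width: 0.413
t: 27.62
tcp_pos: [0.6491, 0.0131, 0.1886]
tool_rot: [0.012, 1.0, 0.011, 0.002]
ft_force: [-0.4, 1.3, 0.4]
grip_width: 0.408
```

View pics/w11.png

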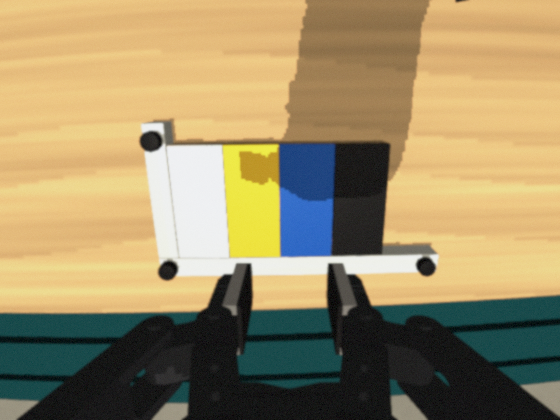

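View pics/s11.png

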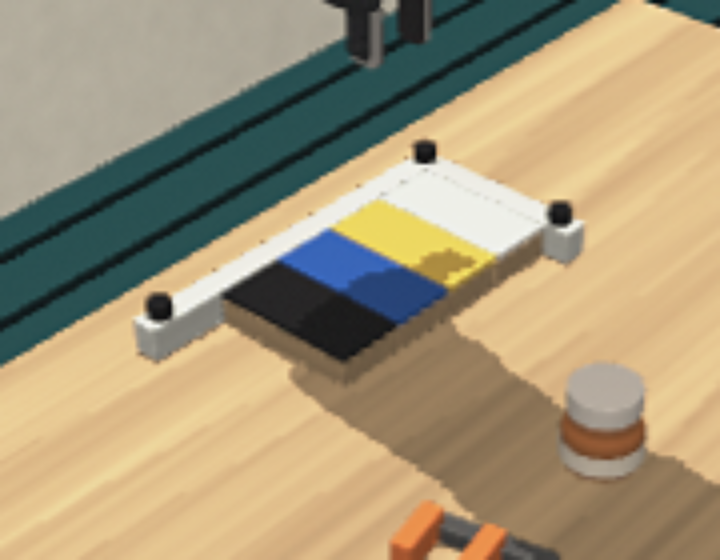

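Wrist view: the row white (198), yellow (252), blue (305), black (360) lies tight in the stop, with the near ends on one line at row 143 and the far ends at the fence. The end pushes may have opened a hair, so I'll tighten once more toward the arm.

```bash

python3 -m handwheel '[{"grip":0.4,"travel":[0,25,0],"spin":-7},{"grip":0.3,"travel":[0,55,-20],"spin":-14},{"grip":0.3,"travel":[0,85,-40],"spin":-21},{"grip":0.3,"travel":[0,110,-60],"spin":-28},{"grip":0.3,"travel":[0,126,-80],"spin":-35}]'
python3 -m handwheel '[{"grip":0.3,"travel":[0,0,0],"spin":-7},{"grip":0.3,"travel":[0,0,0],"spin":-14},{"grip":0.3,"travel":[0,0,0],"spin":-21},{"grip":0.3,"travel":[0,0,0],"spin":-28},{"grip":0.3,"travel":[0,0,0],"spin":-35}]'
python3 -m handwheel '[{"grip":0.3,"travel":[0,0,0],"spin":-7},{"grip":0.3,"travel":[0,0,0],"spin":-14},{"grip":0.3,"travel":[0,0,0],"spin":-20},{"grip":0.3,"travel":[0,0,0],"spin":-20}]'
python3 - <<'E'
from h import *
s=sensors.sense();q=s["tool_rot"];print(s["tcp_pos"],np.degrees(2*np.arctan2(q[1],q[0])),s["grip_width"])
E
```

```text
t: 28.13
tcp_pos: [0.6453, 0.1411, 0.102]
tool_rot: [0.315, 0.949, 0.011, 0.002]
ft_force: [0.7, -0.3, -0.5]
grip_width: 0.698
t: 28.55
tcp_pos: [0.6441, 0.141, 0.1003]
tool_rot: [0.589, 0.808, 0.009, 0.004]
ft_force: [0.3, -0.5, 0.2]
grip_width: 0.697
t: 28.88
tcp_pos: [0.643, 0.1407, 0.0987]
tool_rot: [0.722, 0.692, 0.007, 0.005]
ft_force: [0.3, -0.6, 0.1]
grip_width: 0.698
[0.64300065 0.14069428 0.09872387] 87.59591516968622 0.6978177614082567
```

```bash

python3 -m handwheel '[{"grip":0.3,"travel":[12,0,-30],"spin":1.4},{"grip":0.3,"travel":[12,0,-60],"spin":1.4},{"grip":0.3,"travel":[12,0,-78],"spin":1.4},{"grip":0.3,"travel":[12,0,-83],"spin":1.4},{"grip":0.3,"travel":[12,0,-83],"spin":1.4}]'
python3 -m handwheel '[{"grip":0.3,"travel":[0,-6,0],"spin":0},{"grip":0.3,"travel":[0,-12,0],"spin":0},{"grip":0.3,"travel":[0,-17,0],"spin":0},{"grip":0.3,"travel":[0,-20,0],"spin":0},{"grip":0.3,"travel":[0,-20,0],"spin":0}]'
python3 -m handwheel '[{"grip":0.3,"travel":[0,-2,0],"spin":0},{"grip":0.3,"travel":[0,-3,0],"spin":0},{"grip":0.3,"travel":[0,-3,0],"spin":0}]'
```

```text
t: 29.3
tcp_pos: [0.6531, 0.1404, 0.0136]
tool_rot: [0.712, 0.702, 0.006, 0.003]
ft_force: [-0.4, -0.0, -0.5]
grip_width: 0.699
t: 29.72
tcp_pos: [0.6538, 0.1194, 0.0145]
tool_rot: [0.713, 0.701, 0.006, 0.004]
ft_force: [0.3, 0.6, -0.4]
grip_width: 0.7
t: 29.97
tcp_pos: [0.6538, 0.1177, 0.0148]
tool_rot: [0.713, 0.702, 0.007, 0.003]
ft_force: [-0.4, 5.6, -0.6]
grip_width: 0.699
```

```bash

python3 -m handwheel '[{"grip":0.3,"travel":[0,-3,0],"spin":0},{"grip":0.3,"travel":[0,-3,0],"spin":0}]'
python3 -m handwheel '[{"grip":0.3,"travel":[0,-3,0],"spin":0},{"grip":0.3,"travel":[0,6,0],"spin":0},{"grip":0.3,"travel":[0,16,0],"spin":0},{"grip":0.3,"travel":[0,20,40],"spin":0},{"grip":0.3,"travel":[-20,50,70],"spin":0}]'
python3 -m handwheel '[{"grip":0.3,"travel":[-25,30,20],"spin":7},{"grip":0.3,"travel":[-50,60,40],"spin":14},{"grip":0.3,"travel":[-75,90,60],"spin":21},{"grip":0.3,"travel":[-100,120,80],"spin":21},{"grip":0.3,"travel":[-115,140,80],"spin":21}]'
python3 - <<'E'
from h import *
f=grab_frame("top");cv2.imwrite("pics/t12.png",cv2.resize(f["frame"][100:270,170:480,::-1],None,fx=2.5,fy=2.5))
cv2.imwrite("pics/t12z.png",cv2.resize(f["frame"][115:195,250:380,::-1],None,fx=6,fy=6,interpolation=cv2.INTER_CUBIC))
for c in("white","yellow","blue","black"):
  for b in bars(f,c): 
    if b[2]<300 and b[0]>330: print(c,b[:5])
f=grab_frame("side");cv2.imwrite("pics/s12.png",cv2.resize(f["frame"][130:240,190:330,::-1],None,fx=5,fy=5,interpolation=cv2.INTER_CUBIC))
E
```

```text
t: 30.13
tcp_pos: [0.6538, 0.1177, 0.0152]
tool_rot: [0.712, 0.702, 0.01, 0.001]
ft_force: [0.1, 12.4, -0.4]
grip_width: 0.696
t: 30.55
tcp_pos: [0.6381, 0.1622, 0.0829]
tool_rot: [0.713, 0.701, 0.009, 0.002]
ft_force: [1.7, 0.7, 0.1]
grip_width: 0.7
t: 30.97
tcp_pos: [0.5228, 0.3048, 0.1666]
tool_rot: [0.573, 0.82, 0.012, 0.002]
ft_force: [1.3, -0.1, 0.6]
grip_width: 0.699
white (446.5, 56.8, 46.0, 45.6, 0.9)
white (670.0, 16.7, 262.0, 134.5, 88.9)
yellow (657.2, -17.0, 104.3, 43.7, -0.1)
blue (659.4, 35.4, 105.2, 48.5, -1.5)
black (457.0, -310.9, 92.1, 77.4, -63.3)
black (658.3, 82.8, 103.7, 43.5, 0.7)
black (833.1, 869.5, 102.6, 53.0, 47.8)
```

View pics/t12.png

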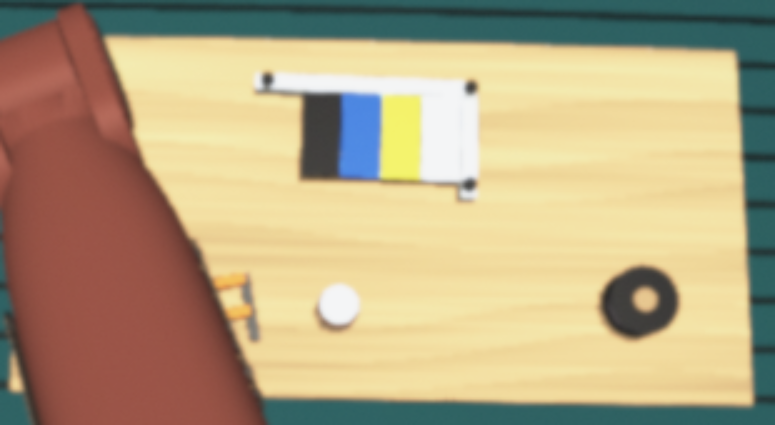

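View pics/t12z.png

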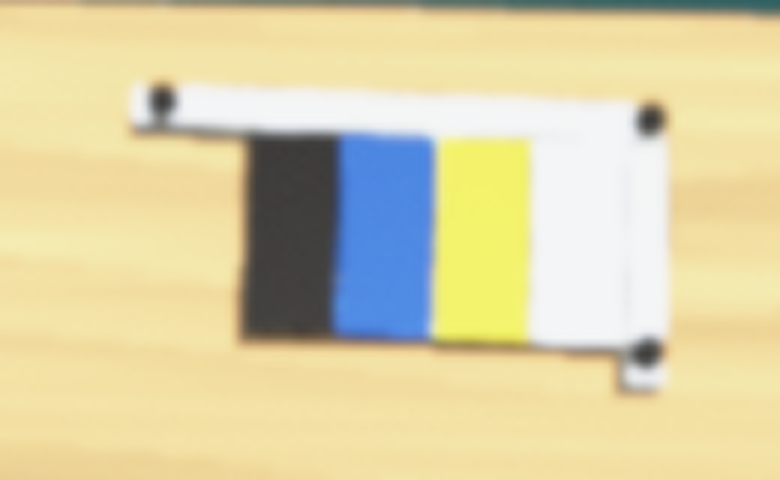

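View pics/s12.png

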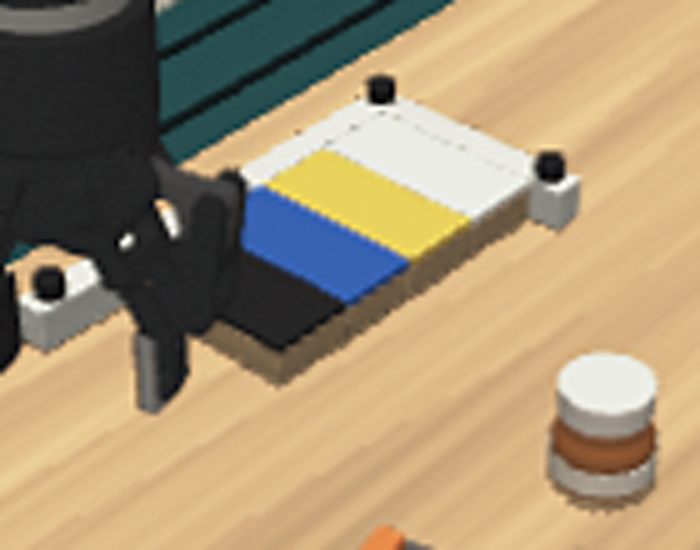

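Top zoom: no gaps between the bars, near ends on one line parallel to the fence (crop (245,338) to (620,350)), and far ends on the fence. The bystanders haven't moved and the arm is clear. Handing in.

```bash
python3 - <<'E'
from cell import close_job, sensors
print(sensors.sense()["t"]); print(close_job())
E
```

```text
31.0667
the job is handed in; nothing more can be done
None
```

The four bars are in a tight row in the corner stop, and I handed the job in at about 31 s of the 72 s allowed. The order from the side arm is white, yellow, blue, black. I set each bar down with finger-wide gaps. Then I pushed the row against the side arm (11–12 N), pushed the ends to the fence in pairs (10–14 N), and tightened it once more toward the arm.

**Last checks:**
- **Row:** the final top and side pictures show no visible gaps between the bars. Their near ends lie on one line parallel to the fence.
- **Position:** the row's outer side is at y ≈ 0.106 m. The stop geometry puts it at about 0.108 m, so this agrees within the calibration.
- **Bystanders:** the jar and spool measure where they started. I only compared the clamp by eye, and the arm partly hid it in the last picture.

**What failed or disagreed:**
- **Missed grasp:** the first grasp of blue closed above the bar and disturbed nothing. The shut fingertips appeared level with the reported tool point, not 22 mm ahead of it, so I gripped about 20 mm lower from then on.
- **White against the fence and arm:** the colour mask merged white with the stop, so I confirmed white by eye and by contact force, not by measurement. A faint seam at its fence end looks well under 1 mm.

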